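Shelve the file boxes by height and slide the door shut

ROBOT

A 6-joint arm with a two-finger parallel gripper is mounted at the origin on the work surface. World frame = base frame: x ahead of the robot, y to its left, z up, the work surface at z = 0. Lengths are in m, angles in rad, forces in N, time in s.
With the tool pointing down it reaches from about 0.35 to 0.975 m from the base axis. Payload 4.9 kg.
Tool frame: the origin (TCP) lies at the very end of the fingers, on their centre line; the grasp point (between the pads) lies 19 mm behind it; z points along the fingers, y is the line along which they close (so a half turn about z gives the same grasp; the last joint's range is limited). The gripper opens to 85 mm and grips with 20 to 120 N. Pads are 22 mm wide; open, the fingers measure 114 mm over their backs; the gripper's body (76 mm by 85 mm) begins 54 mm behind the grasp point. The pads swing forward as they close: fully open they stand 13 mm farther back than shut.
Start: joints at [1.231, 0.053, 1.613, -0, 1.476, -0.119], TCP at [0.137, 0.61, 0.231] pointing down, gripper open.
Joint ranges: [-3.01, 3.01], [-1.01, 2.22], [0.06, 2.58], [-1.02, 4.17], [0.09, 2.62], [-3.14, 3.14]. Speed limits (rad/s): [2.57, 2.57, 3.14, 3.14, 3.14, 3.14].

INTERFACE

Orientations are given as a rotation vector (axis times angle).
In Python, from station import ctrl gives the robot as it stands. The module is installed in compiled form; this text tells all that it offers.
- The arm moves only by the tool jog_arm, never from a script. Its argument "steps" is a list of rows, each an object with "delta_rot": the turn, a rotation vector about the tool's x, y, z in degrees, a list of three; "linear": the shift along the tool's x, y, z in m, a list of three; "grip": the finger opening in m, from 0 to 0.0854. In form: [{"delta_rot": [rx, ry, rz], "linear": [x, y, z], "grip": grip}, ...]. A call has 1 to 10 rows; each row shifts and turns the commanded pose from where the row before left it, along the tool's axes as they then stand; what a row does not reach is not made up. A row lasts 1/10 s, in which the tool goes at most 50 mm and 8.59 degrees, less where a joint would pass 70% of its speed; a pose out of reach is approached as far as the arm can. A call with a gripper value outside its range is refused whole. The fingers move at their own pace and stop on an object; "newtons" is the grip in N (left out, the last holds). Time passes only in rows, so rows that do not move let the fingers close. It gives the time, the measured TCP pose, the force, the opening and the grip force at its end, in the units of the state.
- ctrl.get_obs(): the state, without advancing time (a new reading comes with each control period).
- ctrl.get_image(name): name is "scene" or "top" or "wrist"; returns (picture, depth): 480x640x3 uint8, red, green, blue; 480x640 float32, m along the optical axis (not along the pixel's ray), 0 where there is no reading.
- ctrl.camera_info(name): a dict with "camera_matrix" (3x3 intrinsics, pixels), "R" (3x3) and "t" (3): a world point X has camera coordinates R X + t; the wrist camera has in their place "T_tool_cam" (4x4, takes a point from camera to tool coordinates, whose origin is the TCP and whose axes are the flange's). Camera axes: x right, y down, z forward; pixel columns grow to the right and rows downward; lengths in m; the calibration is good to about 2 mm. A picture is of the moment at which its call begins: read the wrist's pose just before it. camera_info takes no time and is no camera call.
- ctrl.finish_job(): hands the job in; it is judged then, once.
The state is a dict: "t": time; "q": joint angles; "dq": joint speeds; "effort": joint torques, N m; "tool_pos": TCP position; "tool_rot": TCP orientation; "contact_force": force on the tool from outside, world axes, zero at the start; "wrist_torque": the same for the moment, N m; "opening": finger opening in m; "grip_force": force on a finger pad.
Only numpy, scipy, OpenCV 4.12 (cv2) and the standard library are available. Lean on these libraries where they do the work, as an engineer would, in place of code of your own. Each camera call takes 0.05 s, during which the arm holds its last target. There are 200 camera calls.

TASK

Put away all the file boxes lying about on the right of the desk: each goes upright into the place in the desk-top unit with the least headroom that it still fits under (the tall bay behind the sliding door, or one of the two hutches on top), pushed fully in so that nothing sticks out past the front. Slide the door out of the way as far as you need, and when the boxes are in, slide it shut against the frame. Do not knock over or push away the other things on the desk.

Things in the scene. Friction and masses are not known exactly. Their poses are not given: they have to be found in the camera images.
- tall1: A closed rectangular file box (cardboard) 104 mm long (its x), 48 mm wide (its y), 112 mm high, 0.13 to 0.25 kg, standing upright on the desk to the right; origin at the centre of its underside. Either end may face forward. It may be absent.
- tall2: A closed rectangular file box (grey painted) 100 mm long (its x), 50 mm wide (its y), 105 mm high, 0.13 to 0.25 kg, standing upright on the desk to the right; origin at the centre of its underside. Either end may face forward. It may be absent.
- mid1: A closed rectangular file box (cardboard) 98 mm long (its x), 50 mm wide (its y), 85 mm high, 0.13 to 0.25 kg, standing upright on the desk to the right; origin at the centre of its underside. Either end may face forward. It may be absent.
- mid2: A closed rectangular file box (grey painted) 96 mm long (its x), 48 mm wide (its y), 78 mm high, 0.13 to 0.25 kg, standing upright on the desk to the right; origin at the centre of its underside. Either end may face forward. It may be absent.
- low1: A closed rectangular file box (grey painted) 100 mm long (its x), 50 mm wide (its y), 55 mm high, 0.13 to 0.25 kg, standing upright on the desk to the right; origin at the centre of its underside. Either end may face forward. It may be absent.
- low2: A closed rectangular file box (cardboard) 98 mm long (its x), 46 mm wide (its y), 48 mm high, 0.13 to 0.25 kg, standing upright on the desk to the right; origin at the centre of its underside. Either end may face forward. It may be absent.
- unit: Fixed beige desk-top unit, 400 mm wide, 215 mm deep, facing the robot. Origin: middle of its front plane at desk level; x points into the unit, y to its left. Left half: the tall bay with the sliding door; right half (y -200..0): a closed drawer block, not used. A board covers both, top at z = 134 mm, overhanging the front plane by 24 mm; the two hutches stand on it.
- ledge (a point): Middle of the board's free ledge in front of the hutches (unit frame x 35, y 0, z 134 mm, on the board's top), axes as the unit. The ledge is 400 mm wide and 119 mm deep: 59 mm either way along x, ending at the hutches' open fronts.
- tall_bay (a point): The middle of the tall bay's opening, on the front plane at desk level, axes as the unit. Opening 190 mm wide (y -95..95), headroom 124 mm, 207 mm deep along x.
- mid_hutch: The open hutch with 95 mm headroom, standing on the unit's board over either its left or its right half. Origin: middle of its open front, on the board's top; x points into it. Inner width 178 mm (y -89..89), depth 114 mm to a 20 mm high back stop, 6 mm side walls, 8 mm roof.
- low_hutch: The open hutch with 62 mm headroom, standing on the unit's board over either its left or its right half. Origin: middle of its open front, on the board's top; x points into it. Inner width 178 mm (y -89..89), depth 114 mm to a 20 mm high back stop, 6 mm side walls, 8 mm roof.
- door (a joint): The tall bay's flat grey sliding door, 188 mm wide, 117 mm high, in a track just in front of the front plane (unit x -16..-6 mm): 0 = closed against the frame at the unit's left end, 0.19 m = fully open, before the drawer block. Slides along the unit's -y as it opens, needs about 2 N, stays where left; starts partly open.
- door_handle (a point): On the door's handle, 10 mm below the top of its upright steel bar (12 mm thick, 75 mm tall, axis 42 mm off the door's face, near the door's right edge; can be gripped across or pushed from above). Axes as the unit.
- tape: Bystander: desk tape dispenser, 90 x 45 mm, 66 mm high, black; stands somewhere among the boxes; origin at the centre of its underside.
- mug: Bystander: white mug, 80 mm across, 90 mm high; origin at the centre of its underside.
- sanitizer: Bystander: clear bottle, 60 mm across, 150 mm high; origin at the centre of its underside.
- stapler: Bystander: black stapler, 130 x 35 x 56 mm; origin at the centre of its underside.
- stamp: Bystander: rubber stamp with a wooden knob, 60 x 30 x 76 mm; origin at the centre of its underside.
Not all that is in view belongs to the job. What is shaped like the tall2 but green or orange is not meant.

How it is judged:
By the outcome, as a careful person would: the job done as asked, in the order asked, and still so for the second after the job is handed in, with the robot touching nothing.
Of tall1, tall2, mid1, mid2, low1, low2 only 3 to 4 are there at a start; the rules pass over those that are not, and their reading is None.
At some moment in a run one of mid1, mid2, low1, low2 may be knocked a few centimetres aside while the robot is not near it.
It also fails if it takes over 210 s, if anything falls off the work surface, if the arm or the gripper's body presses on something with over 40 N, if the wrist force passes 120 N, or if a joint passes its speed limit or range.

## Working session

There is one attempt and no reset: what is moved stays moved. The work goes in short steps, Python scripts to look and compute and a tool call to move; the robot and the scene stay as the last step left them, time stands still between calls to the robot, and variables do not carry over. Pictures are saved under pics/ and viewed, at most 14 in all, crops included, and the job is handed in when it is done.

Besides the shell and the picture viewer there is one more tool, called after "Call:" as a command line: name --argument value ..., lists and objects as JSON in quotes. jog_arm: Moves the arm, as the interface text tells. Its arguments: {"type":"object","properties":{"steps":{"type":"array"},"newtons":{"type":"number"}},"required":["steps"]}

```bash
ls; mkdir -p pics
python3 - <<'E'
from station import ctrl
import cv2,numpy as np
np.set_printoptions(precision=4,suppress=True)
o=ctrl.get_obs();print(o['t'],o['tool_pos'],o['tool_rot'],o['opening'])
for n in("scene","top"):
    p,d=ctrl.get_image(n);cv2.imwrite(f"pics/{n}0.png",p[:,:,::-1]);np.savez(f"pics/{n}0.npz",p=p,d=d)
    print(n,{k:np.array(v) for k,v in ctrl.camera_info(n).items()})
print(ctrl.camera_info("wrist"))
E
```

```text
pics
0.0 [0.1367 0.6092 0.2301] [-0.3461 -3.122   0.0032] 0.08542244752575136
scene {'camera_matrix': array([[543.4056,   0.    , 316.7342],
       [  0.    , 543.4056, 244.5213],
       [  0.    ,   0.    ,   1.    ]]), 'R': array([[-0.3059,  0.952 , -0.0124],
       [ 0.6629,  0.2036, -0.7205],
       [-0.6834, -0.2286, -0.6934]]), 't': array([ 0.1778, -0.2268,  1.5496])}
top {'camera_matrix': array([[543.6634,   0.    , 318.1218],
       [  0.    , 543.6634, 250.1456],
       [  0.    ,   0.    ,   1.    ]]), 'R': array([[ 0.0034, -1.    , -0.0026],
       [-0.9929, -0.0031, -0.1193],
       [ 0.1193,  0.003 , -0.9929]]), 't': array([-0.0204,  0.518 ,  1.2768])}
{'camera_matrix': array([[418.0225,   0.    , 317.8257],
       [  0.    , 418.0225, 236.8009],
       [  0.    ,   0.    ,   1.    ]]), 'T_tool_cam': array([[-0.0001, -0.9603, -0.2788,  0.071 ],
       [ 1.    ,  0.0001, -0.0006,  0.0004],
       [ 0.0006, -0.2788,  0.9603, -0.1437],
       [ 0.    ,  0.    ,  0.    ,  1.    ]])}
```

View pics/scene0.png

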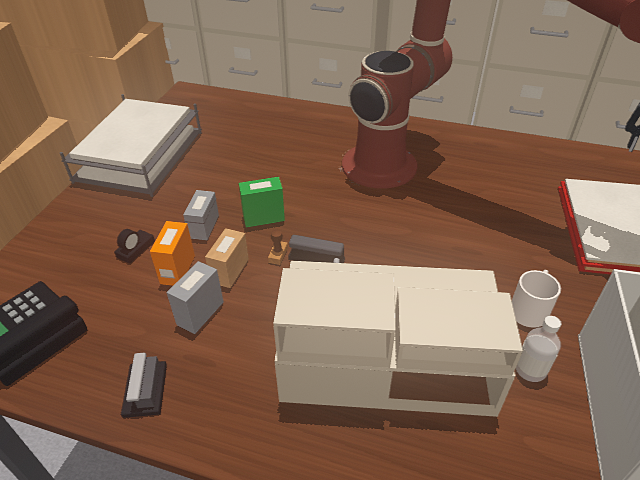

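View pics/top0.png

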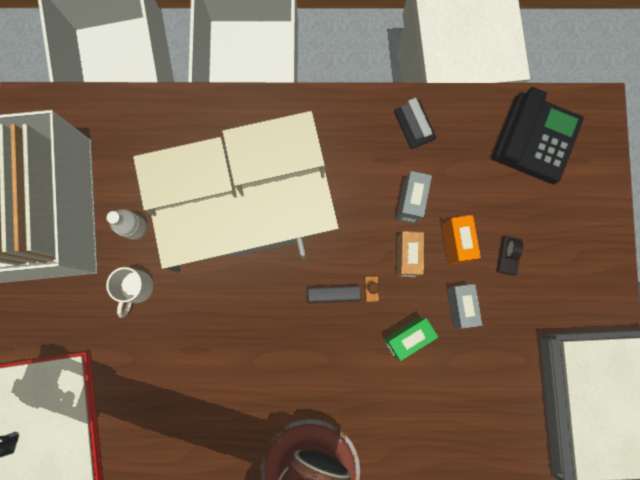

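```bash
cat > h.py <<'E'
from station import ctrl
import cv2,numpy as np
from scipy.spatial.transform import Rotation as Ro
np.set_printoptions(precision=4,suppress=True)
def cloud(n,d,obs=None):
    c=ctrl.camera_info(n);K=np.array(c['camera_matrix'])
    v,u=np.mgrid[:d.shape[0],:d.shape[1]]
    P=np.stack([(u-K[0,2])/K[0,0]*d,(v-K[1,2])/K[1,1]*d,d],-1)
    if n=='wrist':
        T=np.array(c['T_tool_cam']);P=P@T[:3,:3].T+T[:3,3]
        R=Ro.from_rotvec(obs['tool_rot']).as_matrix();return P@R.T+np.array(obs['tool_pos'])
    return (P-np.array(c['t']))@np.array(c['R'])
def snap(n,name=None):
    o=ctrl.get_obs();p,d=ctrl.get_image(n)
    if name:cv2.imwrite(f"pics/{name}.png",p[:,:,::-1])
    return p,d,cloud(n,d,o),o
def blobs(W,m,zlo,zhi,minpts=60):
    m=(m&(W[...,2]>zlo)&(W[...,2]<zhi)).astype(np.uint8)
    n,l,s,_=cv2.connectedComponentsWithStats(m,connectivity=4)
    out=[]
    for i in range(1,n):
        if s[i,4]<minpts:continue
        P=W[l==i];r=cv2.minAreaRect((P[:,:2]*1000).astype(np.float32))
        out.append((s[i,4],P,r))
    return out
E
python3 - <<'E'
from h import *
f=np.load('pics/top0.npz');p,d=f['p'],f['d'];W=cloud('top',d)
ok=d>0
for (u,v) in [(412,185),(414,195),(412,253),(467,305),(466,238),(411,338),(180,175),(275,145),(250,210),(335,293),(372,288),(510,250),(302,245),(130,285),(415,122)]: print((u,v),W[v,u],p[v,u])
# tops above 45mm in box area
W2=W
for z0,z1 in [(.18,.215),(.215,.26),(.125,.143)]:
    for n,P,r in blobs(W,ok,z0,z1,300): print('unit',z0,n,np.median(P[:,2]),np.array(r[0]),np.array(r[1]),r[2],cv2.boxPoints(r).round(0).tolist())
area=ok&(W[...,1]<0)&(W[...,0]<.85)
a2=area.copy()
for n,P,r in blobs(W,area,.035,.13):
    zt=np.percentile(P[:,2],90);Q=P[P[:,2]>zt-.008];r=cv2.minAreaRect((Q[:,:2]*1000).astype(np.float32))
    print(n,len(Q),'z',round(zt,4),np.array(r[0]),np.array(r[1]),r[2])
E
```

```text
(412, 185) [ 0.6605 -0.2342  0.1061] [151 158 153]
(414, 195) [ 0.637  -0.2384  0.1062] [225 224 203]
(412, 253) [ 0.5051 -0.2344  0.0892] [228 227 207]
(467, 305) [ 0.3869 -0.3592  0.0814] [227 226 206]
(466, 238) [ 0.5376 -0.3542  0.108 ] [228 226 206]
(411, 338) [ 0.3131 -0.2258  0.1078] [225 224 203]
(180, 175) [0.6561 0.2735 0.2071] [224 218 186]
(275, 145) [0.7117 0.0706 0.2392] [225 219 186]
(250, 210) [0.5956 0.1335 0.1339] [228 223 191]
(335, 293) [ 0.4143 -0.0586  0.0563] [101 101 100]
(372, 288) [ 0.4251 -0.143   0.0784] [115  73  49]
(510, 250) [ 0.5184 -0.4758  0.0427] [100  99  87]
(302, 245) [0.5197 0.0174 0.1134] [153 153 144]
(130, 285) [0.4341 0.4391 0.0062] [237 236 222]
(415, 122) [ 0.8337 -0.2552  0.043 ] [86 89 87]
unit 0.18 1642 0.1973034460924701 [625.4976 599.6267] [341.2531 130.8488] 5.203667163848877 [[450.0, 649.0], [462.0, 519.0], [801.0, 550.0], [789.0, 680.0]]
unit 0.18 2160 0.2037930017224232 [626.001 607.232] [272.561   53.6485] 5.111327648162842 [[488.0, 622.0], [493.0, 568.0], [764.0, 593.0], [759.0, 646.0]]
unit 0.18 5071 0.20536302090011008 [660.0
[... 1595 characters left out ...]
96466064453
1317 964 z 0.1089 [ 538.3287 -353.9878] [100.4453  51.807 ] 8.570357322692871
1075 909 z 0.0891 [ 506.0212 -235.8965] [50.1876 98.3265] 89.59882354736328
261 147 z 0.0673 [ 520.1331 -486.0532] [24.7828 37.8105] 80.17621612548828
108 87 z 0.0776 [ 425.3666 -148.0976] [22.8763 23.1815] 45.281761169433594
1076 876 z 0.0823 [ 384.8476 -362.8529] [95.9553 49.896 ] 7.701307773590088
699 664 z 0.0601 [412.4455 -59.2573] [ 31.6268 119.5414] 2.8890273571014404
1212 1004 z 0.1091 [ 310.4134 -231.268 ] [ 50.8659 100.0923] 31.774755477905273
12091 9631 z 0.0978 [ 164.187 -643.875] [308.5094 189.3565] 0.041222166270017624
166 46 z 0.0755 [ 64.3059 -21.9888] [44.2528  5.3418] 73.57989501953125
```

```bash
cat >> h.py <<'E'
def Rt(yaw,pitch):  # yaw of forward direction, pitch forward from straight down (deg)
    return Ro.from_euler('z',yaw,degrees=True)*Ro.from_matrix(np.diag([-1.,1,-1]))*Ro.from_euler('y',-pitch,degrees=True)
def plan(pos,yaw,pitch=0,start=None):
    o=ctrl.get_obs();p0,R0=(np.array(o['tool_pos']),Ro.from_rotvec(o['tool_rot'])) if start is None else start
    R1=Rt(yaw,pitch);dr=(R0.inv()*R1).as_rotvec(degrees=True)
    dl=R1.inv().apply(np.array(pos)-p0)
    print('rot',dr,'rows',np.linalg.norm(dr)/8.5,'then lin(tool)',dl,'rows',np.linalg.norm(dl)/.05)
    return np.array(pos),R1
UO=np.array([.5314,.1365,0]);UR=Ro.from_euler('z',13.25,degrees=True)
def U(x,y,z):return UO+UR.apply([x,y,z])
def inU(P):return UR.inv().apply(P-UO)
E
python3 - <<'E'
from h import *
f=np.load('pics/top0.npz');W=cloud('top',f['d']);V=inU(W.reshape(-1,3)).reshape(W.shape)
m=(f['d']>0)&(V[...,0]<-.028)&(V[...,0]>-.09)&(V[...,1]<.2)&(V[...,1]>-.22)&(V[...,2]>.03)&(V[...,2]<.13)
P=V[m];print(len(P));print(P[::max(1,len(P)//25)])
s=plan([.137,.61,.35],0)
s=plan([.48,-.237,.35],0,start=s)
E
```

```text
98
[[-0.0283 -0.1087  0.1133]
 [-0.0288 -0.1152  0.1059]
 [-0.0309 -0.1103  0.1127]
 [-0.0314 -0.1054  0.1073]
 [-0.0336 -0.112   0.1127]
 [-0.0352 -0.1072  0.1151]
 [-0.036  -0.1137  0.1101]
 [-0.0369 -0.1066  0.1114]
 [-0.0387 -0.1132  0.1134]
 [-0.0396 -0.1083  0.1113]
 [-0.0412 -0.1149  0.1118]
 [-0.0424 -0.11    0.1115]
 [-0.0429 -0.1051  0.1063]
 [-0.045  -0.1117  0.1111]
 [-0.0463 -0.1068  0.1113]
 [-0.0479 -0.1134  0.1119]
 [-0.0483 -0.1063  0.1095]
 [-0.0504 -0.1129  0.1144]
 [-0.051  -0.108   0.1095]
 [-0.0527 -0.1146  0.1113]
 [-0.0542 -0.1097  0.1138]
 [-0.0549 -0.1048  0.1093]
 [-0.0573 -0.1114  0.1168]
 [-0.0569 -0.1042  0.1074]
 [-0.0595 -0.1109  0.1163]
 [-0.0597 -0.1059  0.1085]
 [-0.0617 -0.1126  0.1119]
 [-0.062  -0.1076  0.1048]
 [-0.0611 -0.1142  0.0824]
 [-0.0629 -0.1092  0.0883]
 [-0.0619 -0.1063  0.0635]
 [-0.0621 -0.1131  0.0502]
 [-0.0627 -0.1102  0.0395]]
rot [ -0.1017  -0.0237 -12.6487] rows 1.488130982921792 then lin(tool) [-0.0003  0.0007 -0.1198] rows 2.3957970535538244
rot [0. 0. 0.] rows 0.0 then lin(tool) [-0.343 -0.847  0.   ] rows 18.27630159523529
```

Call:
jog_arm --steps '[{"delta_rot":[0,0,0],"linear":[0,0,-0.04],"grip":0.085},{"delta_rot":[0,0,0],"linear":[0,0,-0.04],"grip":0.085},{"delta_rot":[0,0,0],"linear":[0,0,-0.04],"grip":0.085},{"delta_rot":[0,0,-6.3],"linear":[0,0,0],"grip":0.085},{"delta_rot":[0,0,-6.3],"linear":[0,0,0],"grip":0.085}]'

```text
t: 0.6
tool_pos: [0.1371, 0.6103, 0.3535]
tool_rot: [-0.006, 3.14, 0.005]
contact_force: [-1.0, 0.3, -0.9]
opening: 0.0847
grip_force: 0.0
```

Call:
jog_arm --steps '[{"delta_rot":[0,0,0],"linear":[-0.025,-0.04,0],"grip":0.085},{"delta_rot":[0,0,0],"linear":[-0.025,-0.04,0],"grip":0.085},{"delta_rot":[0,0,0],"linear":[-0.025,-0.04,0],"grip":0.085},{"delta_rot":[0,0,0],"linear":[-0.025,-0.04,0],"grip":0.085},{"delta_rot":[0,0,0],"linear":[-0.025,-0.04,0],"grip":0.085},{"delta_rot":[0,0,0],"linear":[-0.025,-0.04,0],"grip":0.085},{"delta_rot":[0,0,0],"linear":[-0.025,-0.04,0],"grip":0.085},{"delta_rot":[0,0,0],"linear":[-0.025,-0.04,0],"grip":0.085},{"delta_rot":[0,0,0],"linear":[-0.025,-0.04,0],"grip":0.085},{"delta_rot":[0,0,0],"linear":[-0.025,-0.04,0],"grip":0.085}]'

```text
t: 1.6
tool_pos: [0.3869, 0.2078, 0.3509]
tool_rot: [-0.001, -3.142, -0.0]
contact_force: [0.7, -0.6, -0.6]
opening: 0.0852
grip_force: 0.0
```

Call:
jog_arm --steps '[{"delta_rot":[0,0,0],"linear":[-0.008,-0.045,0],"grip":0.085},{"delta_rot":[0,0,0],"linear":[-0.008,-0.045,0],"grip":0.085},{"delta_rot":[0,0,0],"linear":[-0.008,-0.045,0],"grip":0.085},{"delta_rot":[0,0,0],"linear":[-0.008,-0.045,0],"grip":0.085},{"delta_rot":[0,0,0],"linear":[-0.008,-0.045,0],"grip":0.085},{"delta_rot":[0,0,0],"linear":[-0.008,-0.045,0],"grip":0.085},{"delta_rot":[0,0,0],"linear":[-0.008,-0.045,0],"grip":0.085},{"delta_rot":[0,0,0],"linear":[-0.008,-0.045,0],"grip":0.085},{"delta_rot":[0,0,0],"linear":[-0.008,-0.045,0],"grip":0.085},{"delta_rot":[0,0,0],"linear":[-0.008,-0.045,0],"grip":0.085}]'

```text
t: 2.6
tool_pos: [0.4659, -0.2424, 0.3508]
tool_rot: [-0.002, -3.141, -0.001]
contact_force: [0.8, 0.3, 0.6]
opening: 0.085
grip_force: 0.0
```

```bash
cat >> h.py <<'E'
def tops(n='wrist',name=None,reg=(.25,.75,-.45,-.12)):
    p,d,W,o=snap(n,name);m=(d>0)&(W[...,0]>reg[0])&(W[...,0]<reg[1])&(W[...,1]>reg[2])&(W[...,1]<reg[3])
    for k,P,r in blobs(W,m,.04,.13,300 if n=='wrist' else 60):
        zt=np.percentile(P[:,2],90);Q=P[P[:,2]>zt-.008];r=cv2.minAreaRect((Q[:,:2]*1000).astype(np.float32))
        w,h=r[1];a=r[2]+(90 if h>w else 0);a=(a+90)%180-90
        print(n,len(Q),'z %.4f'%zt,'c',np.array(r[0]),'size',np.array(r[1]),'yaw %.1f'%a)
    return p,d,W,o
E
python3 - <<'E'
from h import *
tops('wrist','w1');tops('top')
print(ctrl.get_obs()['tool_pos'])
E
```

```text
wrist 4977 z 0.1071 c [ 309.4297 -230.3027] size [50.4919 99.8955] yaw -58.5
wrist 5463 z 0.0802 c [ 383.8902 -361.5839] size [96.0399 48.4603] yaw 7.6
wrist 514 z 0.0758 c [ 425.2546 -147.548 ] size [24.0495 24.2348] yaw -60.8
wrist 4623 z 0.0872 c [ 505.1025 -235.745 ] size [50.0227 98.2473] yaw -2.1
wrist 4975 z 0.1072 c [ 537.3551 -353.219 ] size [100.2152  50.3298] yaw 8.6
wrist 4069 z 0.1071 c [ 639.0226 -244.5912] size [ 50.0984 101.3381] yaw -11.9
top 932 z 0.1090 c [ 639.8058 -245.1907] size [ 50.5886 101.5765] yaw -11.8
top 514 z 0.0894 c [ 505.9191 -235.2955] size [48.257  98.5672] yaw -2.8
top 87 z 0.0781 c [ 425.331  -148.0945] size [22.8068 22.7248] yaw 64.3
top 511 z 0.0822 c [ 398.771  -360.3931] size [67.6645 49.2279] yaw 7.4
[ 0.4657 -0.2446  0.3494]
```

Run:
```python
from h import *
s=plan([.483,-.235,.347],-2);plan([.483,-.235,.049],-2,start=s)
```

```text
rot [ 0.0315 -0.1657  1.6342] rows 0.19327457905351908 then lin(tool) [-0.0169  0.0102  0.0024] rows 0.3984177415983303
rot [0. 0. 0.] rows 0.0 then lin(tool) [0.    0.    0.298] rows 5.959999999999999
```

Call:
jog_arm --steps '[{"delta_rot":[0,0,1.8],"linear":[0,0,0],"grip":0.085},{"delta_rot":[0,0,0],"linear":[-0.017,0.007,0],"grip":0.085},{"delta_rot":[0,0,0],"linear":[0,0,0.045],"grip":0.085},{"delta_rot":[0,0,0],"linear":[0,0,0.045],"grip":0.085},{"delta_rot":[0,0,0],"linear":[0,0,0.045],"grip":0.085},{"delta_rot":[0,0,0],"linear":[0,0,0.045],"grip":0.085},{"delta_rot":[0,0,0],"linear":[0,0,0.025],"grip":0.085},{"delta_rot":[0,0,0],"linear":[0,0,0],"grip":0.085}]'

```text
t: 3.5
tool_pos: [0.4802, -0.2314, 0.1407]
tool_rot: [-0.05, -3.132, -0.009]
contact_force: [-0.2, 0.7, 0.5]
opening: 0.0852
grip_force: 0.0
```

Run:
```python
from h import *
for i in range(3):
  print(ctrl.get_obs()['tool_pos']); ctrl.get_image('top')
tops('wrist')
```

```text
[ 0.4802 -0.2314  0.1407]
[ 0.482  -0.2327  0.1441]
[ 0.4834 -0.2337  0.1467]
wrist 15908 z 0.0801 c [ 394.1114 -359.6723] size [75.232  49.5205] yaw 7.8
wrist 2015 z 0.0757 c [ 425.226  -147.1711] size [24.574  24.6736] yaw -54.1
wrist 15885 z 0.0870 c [ 505.0544 -235.4419] size [50.1162 98.5986] yaw -2.1
wrist 9483 z 0.1069 c [ 515.0906 -356.2326] size [55.757  51.6676] yaw 8.8
wrist 114 z 0.0809 c [ 578.2922 -321.6631] size [9.3962 1.6951] yaw 6.4
wrist 1113 z 0.0875 c [ 589.9749 -234.9402] size [49.8949  9.5741] yaw 87.4
```

Call:
jog_arm --steps '[{"delta_rot":[0,0,0],"linear":[0,0,0.04],"grip":0.085},{"delta_rot":[0,0,0],"linear":[0,0,0.04],"grip":0.085},{"delta_rot":[0,0,0],"linear":[0,0,0.017],"grip":0.085},{"delta_rot":[0,0,0],"linear":[0,0,0],"grip":0.085},{"delta_rot":[0,0,0],"linear":[0,0,0],"grip":0.04},{"delta_rot":[0,0,0],"linear":[0,0,0],"grip":0.04},{"delta_rot":[0,0,0],"linear":[0,0,0],"grip":0.04},{"delta_rot":[0,0,0],"linear":[0,0,0],"grip":0.04},{"delta_rot":[0,0,0],"linear":[0,0,0],"grip":0.04}]' --newtons 50

```text
t: 4.6
tool_pos: [0.4852, -0.2353, 0.0523]
tool_rot: [0.051, 3.137, -0.004]
contact_force: [-0.1, 1.1, 7.0]
opening: 0.0494
grip_force: 53.7
```

Call:
jog_arm --steps '[{"delta_rot":[0,0,0],"linear":[0,0,-0.02],"grip":0.04},{"delta_rot":[0,0,0],"linear":[0,0,-0.04],"grip":0.04},{"delta_rot":[0,0,0],"linear":[0,0,-0.04],"grip":0.04},{"delta_rot":[0,0,0],"linear":[0,0,-0.04],"grip":0.04},{"delta_rot":[0,0,0],"linear":[0,0,-0.04],"grip":0.04},{"delta_rot":[0,0,0],"linear":[0,0,-0.04],"grip":0.04},{"delta_rot":[0,0,0],"linear":[0,0,-0.03],"grip":0.04},{"delta_rot":[0,0,0],"linear":[0,0,0],"grip":0.04},{"delta_rot":[0,0,0],"linear":[0,0,0],"grip":0.04}]'

```text
t: 5.5
tool_pos: [0.4833, -0.234, 0.2996]
tool_rot: [0.051, 3.14, -0.001]
contact_force: [1.0, -0.8, -2.7]
opening: 0.049
grip_force: 52.8
```

Run:
```python
from h import *
p,d,W,o=snap('top','top1');print(o['tool_pos'],o['opening'],o['grip_force'])
p,d,W,o=snap('wrist','w2')
h=W[...,2]; 
m=(d>0)&(np.abs(W[...,1]+.235)<.03)&(h>.25)&(d<.3);print(m.sum())
```

```text
[ 0.4833 -0.234   0.2996] 0.048957599614423496 52.845359444618225
60459
```

View pics/w2.png

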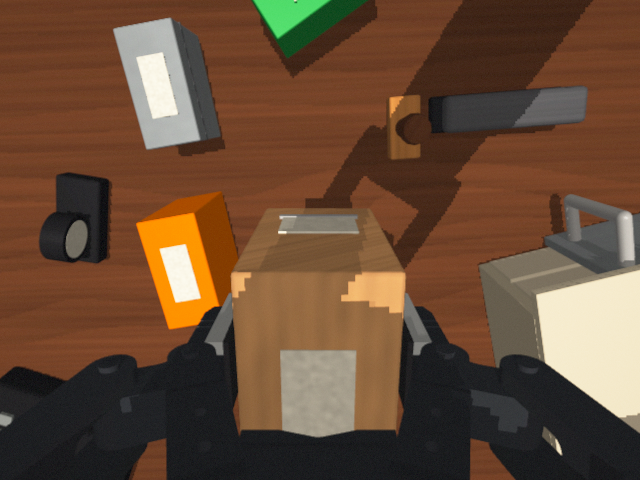

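Run:
```python
from h import *
st=(np.array([.483,-.234,.30]),Rt(-2.,0))
s=plan(U(.005,-.142,.30),13.25,start=st);s=plan(U(.005,-.142,.188),13.25,start=s);plan(U(.076,-.142,.188),13.25,start=s)
```

```text
rot [  0.     0.   -15.25] rows 1.7941176470588236 then lin(tool) [-0.137   0.2075  0.    ] rows 4.974000304350623
rot [0. 0. 0.] rows 0.0 then lin(tool) [0.    0.    0.112] rows 2.2399999999999998
rot [0. 0. 0.] rows 0.0 then lin(tool) [-0.071  0.     0.   ] rows 1.4199999999999984
```

Call:
jog_arm --steps '[{"delta_rot":[0,0,-7.6],"linear":[0,0,0],"grip":0.04},{"delta_rot":[0,0,-7.6],"linear":[0,0,0],"grip":0.04},{"delta_rot":[0,0,0],"linear":[-0.022,0.035,0],"grip":0.04},{"delta_rot":[0,0,0],"linear":[-0.023,0.035,0],"grip":0.04},{"delta_rot":[0,0,0],"linear":[-0.023,0.035,0],"grip":0.04},{"delta_rot":[0,0,0],"linear":[-0.023,0.034,0],"grip":0.04},{"delta_rot":[0,0,0],"linear":[-0.023,0.034,0],"grip":0.04},{"delta_rot":[0,0,0],"linear":[-0.023,0.034,0],"grip":0.04},{"delta_rot":[0,0,0],"linear":[0,0,0],"grip":0.04},{"delta_rot":[0,0,0],"linear":[0,0,0],"grip":0.04}]'

```text
t: 6.6
tool_pos: [0.568, -0.0002, 0.2966]
tool_rot: [0.368, -3.116, -0.001]
contact_force: [-0.2, 0.2, -1.3]
opening: 0.0492
grip_force: 52.9
```

Run:
```python
from h import *
p,d,W,o=snap('top','top2');print(inU(np.array(o['tool_pos'])),Ro.from_rotvec(o['tool_rot']).as_matrix())
# held box visible points in unit frame, top view
p,d,W,o=snap('scene','s2');V=inU(W.reshape(-1,3)).reshape(W.shape)
m=(d>0)&(V[...,0]>-.03)&(V[...,0]<.09)&(V[...,1]<-.1)&(V[...,1]>-.2)&(V[...,2]>.225)&(V[...,2]<.3)
print(m.sum(),np.percentile(V[m],[2,50,98],axis=0))
```

```text
[ 0.0043 -0.1414  0.2966] [[-0.9725 -0.2328 -0.0044]
 [-0.2328  0.9725  0.0001]
 [ 0.0043  0.0011 -1.    ]]
743 [[ 0.0095 -0.166   0.247 ]
 [ 0.0728 -0.1397  0.2734]
 [ 0.0754 -0.1176  0.2991]]
```

View pics/s2.png

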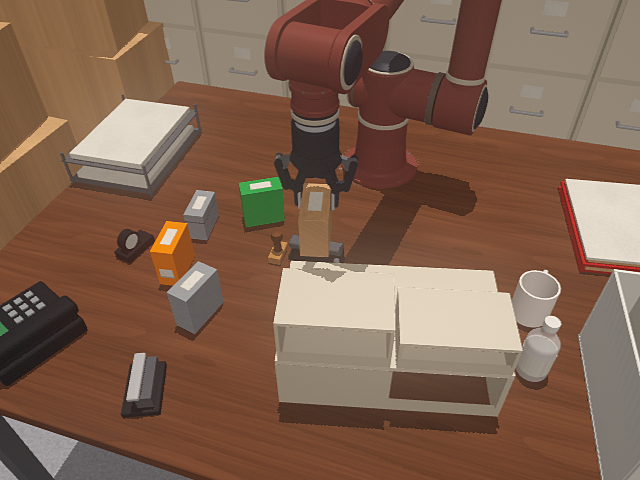

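Call:
jog_arm --steps '[{"delta_rot":[0,0,0],"linear":[0,0,0.04],"grip":0.04},{"delta_rot":[0,0,0],"linear":[0,0,0.04],"grip":0.04},{"delta_rot":[0,0,0],"linear":[0,0,0.027],"grip":0.04},{"delta_rot":[0,0,0],"linear":[0,0,0],"grip":0.04},{"delta_rot":[0,0,0],"linear":[0,0,0],"grip":0.04}]'

```text
t: 7.2
tool_pos: [0.5684, -0.0021, 0.1922]
tool_rot: [0.362, -3.12, -0.0]
contact_force: [0.4, 0.4, -0.8]
opening: 0.0492
grip_force: 54.6
```

Run:
```python
from h import *
p,d,W,o=snap('scene');V=inU(W.reshape(-1,3)).reshape(W.shape);print(inU(np.array(o['tool_pos'])))
m=(d>0)&(V[...,0]>.0)&(V[...,0]<.09)&(V[...,1]<-.1)&(V[...,1]>-.2)&(V[...,2]>.145)&(V[...,2]<.3)
print(m.sum(),np.percentile(V[m],[1,50,99],axis=0))
p,d,W,o=snap('top');V=inU(W.reshape(-1,3)).reshape(W.shape)
m=(d>0)&(V[...,0]>.03)&(V[...,0]<.09)&(V[...,1]<-.1)&(V[...,1]>-.2)&(V[...,2]>.15)&(V[...,2]<.3)
print(m.sum(),np.percentile(V[m],[1,50,99],axis=0))
for i in range(2):print(ctrl.get_obs()['tool_pos'],ctrl.get_obs()['contact_force'])
```

```text
[ 0.0043 -0.1434  0.1922]
2128 [[ 0.0011 -0.1988  0.1987]
 [ 0.0175 -0.1458  0.2283]
 [ 0.0746 -0.1033  0.2994]]Traceback (most recent call last):
  File "<stdin>", line 7, in <module>
    return _quantile_unchecked(
        a, q, axis, out, overwrite_input, method, keepdims, weights)
    return _ureduce(a,
                    func=_quantile_ureduce_func,
    ...<5 lines>...
                    overwrite_input=overwrite_input,
                    method=method)
    r = func(a, **kwargs)
    result = _quantile(arr,
                       quantiles=q,
    ...<2 lines>...
                       out=out,
                       weights=wgt)
    slices_having_nans = np.isnan(arr[-1, ...])
                                  ~~~^^^^^^^^^
IndexError: index -1 is out of bounds for axis 0 with size 0
```

Call:
jog_arm --steps '[{"delta_rot":[0,0,0],"linear":[0,0,0.003],"grip":0.04},{"delta_rot":[0,0,0],"linear":[-0.02,0,0],"grip":0.04},{"delta_rot":[0,0,0],"linear":[-0.02,0,0],"grip":0.04},{"delta_rot":[0,0,0],"linear":[-0.02,0,0],"grip":0.04},{"delta_rot":[0,0,0],"linear":[-0.011,0,0],"grip":0.04},{"delta_rot":[0,0,0],"linear":[0,0,0],"grip":0.04},{"delta_rot":[0,0,0],"linear":[0,0,0.002],"grip":0.04},{"delta_rot":[0,0,0],"linear":[0,0,0],"grip":0.04}]'

```text
t: 8.1
tool_pos: [0.6371, 0.0153, 0.1868]
tool_rot: [0.365, -3.119, -0.0]
contact_force: [-0.9, 0.1, -1.1]
opening: 0.0495
grip_force: 54.5
```

Call:
jog_arm --steps '[{"delta_rot":[0,0,0],"linear":[0,0,0.002],"grip":0.04},{"delta_rot":[0,0,0],"linear":[0,0,0],"grip":0.04}]'

```text
t: 8.3
tool_pos: [0.6376, 0.0153, 0.1857]
tool_rot: [-0.365, 3.12, -0.0]
contact_force: [0.4, -0.5, -0.8]
opening: 0.0493
grip_force: 54.6
```

Call:
jog_arm --steps '[{"delta_rot":[0,0,0],"linear":[0,0,0.0015],"grip":0.04},{"delta_rot":[0,0,0],"linear":[0,0,0],"grip":0.04},{"delta_rot":[0,0,0],"linear":[0,0,0],"grip":0.07},{"delta_rot":[0,0,0],"linear":[0,0,0],"grip":0.07},{"delta_rot":[0,0,0],"linear":[0,0,0],"grip":0.07},{"delta_rot":[0,0,0],"linear":[0,0,0],"grip":0.07}]'

```text
t: 8.9
tool_pos: [0.6378, 0.0154, 0.1835]
tool_rot: [0.365, -3.12, -0.0]
contact_force: [-1.0, -0.1, 0.2]
opening: 0.0698
grip_force: 0.0
```

Call:
jog_arm --steps '[{"delta_rot":[0,0,0],"linear":[0.02,0,0],"grip":0.07},{"delta_rot":[0,0,0],"linear":[0.025,0,0],"grip":0.07},{"delta_rot":[0,0,0],"linear":[0.025,0,0],"grip":0.07},{"delta_rot":[0,0,0],"linear":[0.025,0,0],"grip":0.05},{"delta_rot":[0,0,0],"linear":[0.01,0,0],"grip":0.03},{"delta_rot":[0,0,0],"linear":[0,0,0],"grip":0.03}]'

```text
t: 9.5
tool_pos: [0.5352, -0.009, 0.1838]
tool_rot: [-0.364, 3.12, -0.0]
contact_force: [0.2, -1.2, 0.9]
opening: 0.0302
grip_force: 0.0
```

Run:
```python
from h import *
p,d,W,o=snap('wrist','w3');V=inU(W.reshape(-1,3)).reshape(W.shape);print(inU(np.array(o['tool_pos'])),o['opening'])
p,d,W,o=snap('top');V=inU(W.reshape(-1,3)).reshape(W.shape)
m=(d>0)&(V[...,0]>.0)&(V[...,0]<.09)&(V[...,1]<-.1)&(V[...,1]>-.2)&(V[...,2]>.21)&(V[...,2]<.23)
print(m.sum(), np.percentile(V[m],[1,50,99],axis=0) if m.sum() else '')
```

```text
[-0.0296 -0.1425  0.1838] 0.030214844440252426
124 [[ 0.0705 -0.1686  0.2167]
 [ 0.0836 -0.1537  0.2206]
 [ 0.0899 -0.1242  0.2247]]
```

View pics/w3.png

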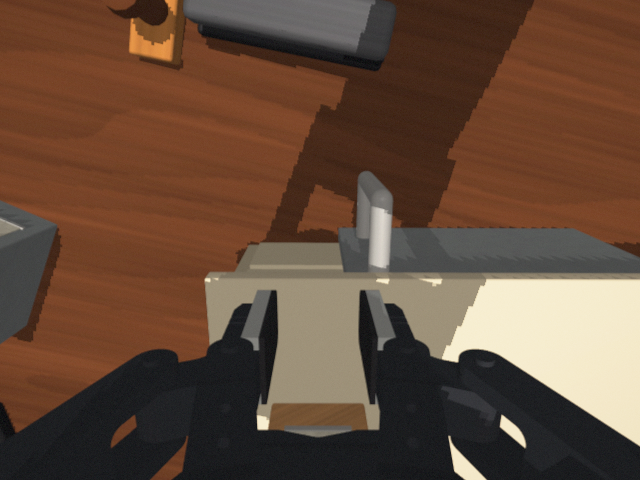

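Call:
jog_arm --steps '[{"delta_rot":[0,-7.5,0],"linear":[0,0,0],"grip":0.03},{"delta_rot":[0,-7.5,0],"linear":[0,0,0],"grip":0.03},{"delta_rot":[0,-7.5,0],"linear":[0,0,0],"grip":0.03},{"delta_rot":[0,-7.5,0],"linear":[0,0,0],"grip":0.03},{"delta_rot":[0,-7.5,0],"linear":[0,0,0],"grip":0.03},{"delta_rot":[0,-7.5,0],"linear":[0,0,0],"grip":0.03},{"delta_rot":[0,0,0],"linear":[0,0,0],"grip":0.03},{"delta_rot":[0,0,0],"linear":[0,0,0],"grip":0.03}]'

```text
t: 10.4
tool_pos: [0.5361, -0.0092, 0.1841]
tool_rot: [-0.274, 2.345, 0.113]
contact_force: [0.6, -0.0, 0.2]
opening: 0.0299
grip_force: 0.0
```

Run:
```python
from h import *
o=ctrl.get_obs();print(inU(np.array(o['tool_pos'])),o['q'],Ro.from_rotvec(o['tool_rot']).as_matrix())
s=plan(U(.03,-.142,.17),13.25,45);plan(U(.1,-.142,.17),13.25,45,start=s)
```

```text
[-0.0289 -0.1428  0.1841] [-0.3719 -0.6007  2.3588  0.5986  0.7918 -2.4726] [[-0.6894 -0.2303  0.6868]
 [-0.1631  0.9731  0.1625]
 [-0.7058  0.     -0.7085]]
rot [ 0.0458 -0.1095  0.0429] rows 0.014853568067713966 then lin(tool) [-0.0316  0.0008  0.0516] rows 1.210659004012676
rot [0. 0. 0.] rows 0.0 then lin(tool) [-0.0495 -0.      0.0495] rows 1.3999999999999986
```

Call:
jog_arm --steps '[{"delta_rot":[0,0,0],"linear":[-0.016,0,0.026],"grip":0.03},{"delta_rot":[0,0,0],"linear":[-0.016,0,0.026],"grip":0.03},{"delta_rot":[0,0,0],"linear":[-0.007,0,0.007],"grip":0.03},{"delta_rot":[0,0,0],"linear":[-0.007,0,0.007],"grip":0.03},{"delta_rot":[0,0,0],"linear":[-0.007,0,0.007],"grip":0.03},{"delta_rot":[0,0,0],"linear":[-0.007,0,0.007],"grip":0.03},{"delta_rot":[0,0,0],"linear":[-0.007,0,0.007],"grip":0.03},{"delta_rot":[0,0,0],"linear":[0,0,0],"grip":0.03}]'

```text
t: 11.2
tool_pos: [0.6426, 0.0164, 0.1703]
tool_rot: [-0.274, 2.342, 0.113]
contact_force: [-0.3, 0.2, 0.3]
opening: 0.0299
grip_force: 0.0
```

Call:
jog_arm --steps '[{"delta_rot":[0,0,0],"linear":[-0.003,0,0.003],"grip":0.03},{"delta_rot":[0,0,0],"linear":[-0.003,0,0.003],"grip":0.03},{"delta_rot":[0,0,0],"linear":[-0.003,0,0.003],"grip":0.03},{"delta_rot":[0,0,0],"linear":[0,0,0],"grip":0.03}]'

```text
t: 11.6
tool_pos: [0.6544, 0.0193, 0.1697]
tool_rot: [-0.274, 2.343, 0.114]
contact_force: [0.6, 0.7, -0.0]
opening: 0.0298
grip_force: 0.0
```

Run:
```python
from h import *
o=ctrl.get_obs();print(inU(np.array(o['tool_pos'])),o['contact_force'])
p,d,W,o=snap('wrist','w4')
```

```text
[ 0.0928 -0.1423  0.1697] [ 0.6015  0.6978 -0.0366]
```

View pics/w4.png

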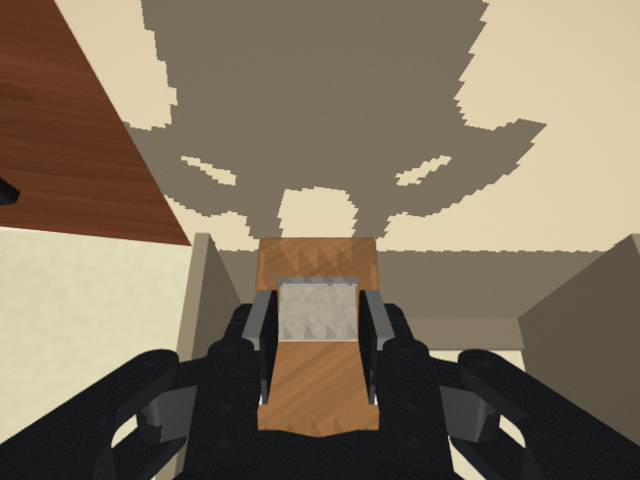

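Run:
```python
from h import *
p,d,W,o=snap('wrist');V=inU(W.reshape(-1,3)).reshape(W.shape)
for v in(220,242,255,270,310,360):print(v,V[v,275],V[v,318],V[v,365])
print('wall',V[238,203],V[260,203])
```

```text
220 [ 0.0857 -0.1591  0.1348] [ 0.0845 -0.1418  0.1355] [ 0.0856 -0.1229  0.1348]
242 [ 0.0991 -0.1601  0.1377] [ 0.0978 -0.1417  0.1383] [ 0.0975 -0.1219  0.1384]
255 [ 0.0986 -0.1597  0.1441] [ 0.0987 -0.1417  0.144 ] [-0.0582 -0.142   0.2217]
270 [ 0.0987 -0.1594  0.1509] [ 0.0988 -0.1417  0.1508] [ 0.0989 -0.1224  0.1507]
310 [ 0.0831 -0.1569  0.1733] [ 0.0971 -0.1417  0.1685] [ 0.0688 -0.1269  0.1782]
360 [ 0.098  -0.1575  0.1873] [ 0.0992 -0.1417  0.1871] [ 0.0774 -0.1268  0.1918]
wall [ 0.0954 -0.1899  0.1378] [ 0.0957 -0.1886  0.1479]
```

Call:
jog_arm --steps '[{"delta_rot":[0,0,0],"linear":[-0.003,0,0.003],"grip":0.03},{"delta_rot":[0,0,0],"linear":[-0.002,0,0.002],"grip":0.03},{"delta_rot":[0,0,0],"linear":[0,0,0],"grip":0.03}]'

```text
t: 12.0
tool_pos: [0.6613, 0.0209, 0.1698]
tool_rot: [-0.274, 2.343, 0.114]
contact_force: [-0.0, -0.7, 0.2]
opening: 0.0302
grip_force: 0.0
```

Call:
jog_arm --steps '[{"delta_rot":[0,0,0],"linear":[-0.002,0,0.002],"grip":0.03},{"delta_rot":[0,0,0],"linear":[0,0,0],"grip":0.03}]'

```text
t: 12.2
tool_pos: [0.664, 0.0216, 0.1698]
tool_rot: [-0.274, 2.343, 0.114]
contact_force: [-0.3, 0.8, 0.9]
opening: 0.0297
grip_force: 0.0
```

Run:
```python
from h import *
p,d,W,o=snap('wrist');V=inU(W.reshape(-1,3)).reshape(W.shape);print(inU(np.array(o['tool_pos'])),o['contact_force'])
for v in(242,255,270,310,360):print(v,V[v,275],V[v,318],V[v,365])
```

```text
[ 0.1027 -0.1423  0.1698] [-0.3276  0.8105  0.8542]
242 [ 0.1076 -0.1599  0.1386] [ 0.1084 -0.1417  0.1381] [ 0.108  -0.1218  0.1383]
255 [ 0.1079 -0.1596  0.1446] [ 0.1088 -0.1417  0.1441] [ 0.1076 -0.1222  0.1447]
270 [ 0.1079 -0.1593  0.1514] [ 0.1077 -0.1417  0.1514] [ 0.107  -0.1226  0.1517]
310 [ 0.0927 -0.1568  0.1736] [ 0.1074 -0.1417  0.1685] [ 0.0796 -0.1268  0.178 ]
360 [ 0.108  -0.1575  0.1875] [ 0.1087 -0.1417  0.1873] [ 0.0861 -0.1269  0.1922]
```

Call:
jog_arm --steps '[{"delta_rot":[0,0,0],"linear":[0.02,0,-0.02],"grip":0.03},{"delta_rot":[0,0,0],"linear":[0.03,0,-0.03],"grip":0.03},{"delta_rot":[0,0,0],"linear":[0.03,0,-0.03],"grip":0.03},{"delta_rot":[0,0,0],"linear":[0.03,0,-0.03],"grip":0.03},{"delta_rot":[0,0,0],"linear":[-0.03,0,-0.03],"grip":0.03},{"delta_rot":[0,0,0],"linear":[-0.03,0,-0.03],"grip":0.03},{"delta_rot":[0,0,0],"linear":[-0.03,0,-0.03],"grip":0.085},{"delta_rot":[0,0,0],"linear":[-0.03,0,-0.03],"grip":0.085},{"delta_rot":[0,0,0],"linear":[0,0,0],"grip":0.085}]'

```text
t: 13.15
tool_pos: [0.5141, -0.015, 0.3496]
tool_rot: [-0.276, 2.33, 0.105]
contact_force: [1.2, -0.2, 0.7]
opening: 0.0723
grip_force: 0.0
```

Call:
jog_arm --steps '[{"delta_rot":[0,7.5,0],"linear":[0,0,0],"grip":0.085},{"delta_rot":[0,7.5,0],"linear":[0,0,0],"grip":0.085},{"delta_rot":[0,7.5,0],"linear":[0,0,0],"grip":0.085},{"delta_rot":[0,7.5,0],"linear":[0,0,0],"grip":0.085},{"delta_rot":[0,7.5,0],"linear":[0,0,0],"grip":0.085},{"delta_rot":[0,7.5,0],"linear":[0,0,0],"grip":0.085},{"delta_rot":[0,0,0],"linear":[0,0,0],"grip":0.085},{"delta_rot":[0,0,0],"linear":[0,0,0],"grip":0.085}]'

```text
t: 13.95
tool_pos: [0.5126, -0.0141, 0.3383]
tool_rot: [-0.366, 3.12, 0.001]
contact_force: [-0.3, -0.7, -0.5]
opening: 0.0848
grip_force: 0.0
```

Run:
```python
from h import *
o=ctrl.get_obs();print(o['tool_pos'],Ro.from_rotvec(o['tool_rot']).as_matrix())
tops('top')
plan([.362,-.3645,.33],7.6)
```

```text
[ 0.5126 -0.0141  0.3383] [[-0.9728 -0.2317  0.0001]
 [-0.2317  0.9728  0.0009]
 [-0.0003  0.0009 -1.    ]]
top 921 z 0.1088 c [ 640.0107 -245.6315] size [ 50.5296 100.2217] yaw -12.1
top 959 z 0.1091 c [ 538.3968 -354.4553] size [100.2403  52.211 ] yaw 8.9
top 90 z 0.0777 c [ 425.4298 -148.0869] size [23.0415 23.2055] yaw -0.6
top 879 z 0.0821 c [ 384.8524 -362.5426] size [95.8698 50.2307] yaw 7.4
top 1015 z 0.1088 c [ 310.3642 -231.5828] size [ 50.5703 100.2958] yaw -58.5
rot [0.0268 0.0632 5.7601] rows 0.6777107609125568 then lin(tool) [ 0.1951 -0.3273  0.0089] rows 7.621683133660482
```

Call:
jog_arm --steps '[{"delta_rot":[0,0,5.8],"linear":[0,0,0],"grip":0.085},{"delta_rot":[0,0,0],"linear":[0.0244,-0.041,0],"grip":0.085},{"delta_rot":[0,0,0],"linear":[0.0244,-0.041,0],"grip":0.085},{"delta_rot":[0,0,0],"linear":[0.0244,-0.041,0],"grip":0.085},{"delta_rot":[0,0,0],"linear":[0.0244,-0.041,0],"grip":0.085},{"delta_rot":[0,0,0],"linear":[0.0244,-0.041,0],"grip":0.085},{"delta_rot":[0,0,0],"linear":[0.0244,-0.041,0],"grip":0.085},{"delta_rot":[0,0,0],"linear":[0.0244,-0.041,0],"grip":0.085},{"delta_rot":[0,0,0],"linear":[0.0244,-0.041,0],"grip":0.085},{"delta_rot":[0,0,0],"linear":[0,0,0.04],"grip":0.085}]'

```text
t: 15.0
tool_pos: [0.3602, -0.3712, 0.3058]
tool_rot: [-0.195, 3.128, -0.021]
contact_force: [1.6, 0.1, 0.8]
opening: 0.0851
grip_force: 0.0
```

Call:
jog_arm --steps '[{"delta_rot":[0,0,0],"linear":[0,0,0.04],"grip":0.085},{"delta_rot":[0,0,0],"linear":[0,0,0.04],"grip":0.085},{"delta_rot":[0,0,0],"linear":[0,0,0.04],"grip":0.085},{"delta_rot":[0,0,0],"linear":[0,0,0.03],"grip":0.085},{"delta_rot":[0,0,0],"linear":[0,0,0],"grip":0.085},{"delta_rot":[0,0,0],"linear":[0,0,0],"grip":0.085},{"delta_rot":[0,0,0],"linear":[0,0,0],"grip":0.085}]'

```text
t: 15.7
tool_pos: [0.3627, -0.3665, 0.1525]
tool_rot: [-0.206, 3.132, -0.007]
contact_force: [-0.4, -0.0, -0.4]
opening: 0.0851
grip_force: 0.0
```

Run:
```python
from h import *
tops('wrist')
plan([.362,-.3645,.045],7.6)
```

```text
wrist 13630 z 0.1067 c [ 318.6352 -245.4088] size [51.0399 65.1268] yaw -58.4
wrist 13701 z 0.0800 c [ 383.9389 -361.4818] size [96.5921 48.1398] yaw 7.9
wrist 349 z 0.0675 c [ 420.8705 -158.074 ] size [ 4.9298 16.508 ] yaw -20.2
wrist 868 z 0.0711 c [ 488.1467 -360.5824] size [ 3.0714 49.7524] yaw -81.3
rot [-0.2821  0.1643 -0.0659] rows 0.03918191935346393 then lin(tool) [0.0006 0.0022 0.1076] rows 2.152381853000872
```

Call:
jog_arm --steps '[{"delta_rot":[0,0,0],"linear":[0,0.002,0.04],"grip":0.085},{"delta_rot":[0,0,0],"linear":[0,0,0.04],"grip":0.085},{"delta_rot":[0,0,0],"linear":[0,0,0.026],"grip":0.085},{"delta_rot":[0,0,0],"linear":[0,0,0],"grip":0.085},{"delta_rot":[0,0,0],"linear":[0,0,0],"grip":0.04},{"delta_rot":[0,0,0],"linear":[0,0,0],"grip":0.04},{"delta_rot":[0,0,0],"linear":[0,0,0],"grip":0.04},{"delta_rot":[0,0,0],"linear":[0,0,0],"grip":0.04},{"delta_rot":[0,0,0],"linear":[0,0,0],"grip":0.04}]'

```text
t: 16.65
tool_pos: [0.3631, -0.3651, 0.0464]
tool_rot: [-0.207, 3.132, -0.007]
contact_force: [-1.1, 0.0, 5.6]
opening: 0.0474
grip_force: 53.4
```

Call:
jog_arm --steps '[{"delta_rot":[0,0,0],"linear":[0,0,-0.02],"grip":0.04},{"delta_rot":[0,0,0],"linear":[0,0,-0.04],"grip":0.04},{"delta_rot":[0,0,0],"linear":[0,0,-0.04],"grip":0.04},{"delta_rot":[0,0,0],"linear":[0,0,-0.04],"grip":0.04},{"delta_rot":[0,0,0],"linear":[0,0,-0.04],"grip":0.04},{"delta_rot":[0,0,0],"linear":[0,0,-0.04],"grip":0.04},{"delta_rot":[0,0,0],"linear":[0,0,-0.04],"grip":0.04},{"delta_rot":[0,0,-5.6],"linear":[0,0,0],"grip":0.04},{"delta_rot":[0,0,0],"linear":[0,0,0],"grip":0.04},{"delta_rot":[0,0,0],"linear":[0,0,0],"grip":0.04}]'

```text
t: 17.65
tool_pos: [0.3613, -0.3627, 0.3024]
tool_rot: [0.357, -3.12, -0.002]
contact_force: [0.6, -0.6, -2.4]
opening: 0.0472
grip_force: 52.5
```

Run:
```python
from h import *
s=plan(U(.005,-.058,.30),13.25)
```

```text
rot [ 0.0878 -0.0431 -0.2084] rows 0.027085494204742055 then lin(tool) [-0.285   0.3889  0.0024] rows 9.643743244925066
```

Call:
jog_arm --steps '[{"delta_rot":[0,0,0],"linear":[-0.025,0.034,0],"grip":0.04},{"delta_rot":[0,0,0],"linear":[-0.025,0.034,0],"grip":0.04},{"delta_rot":[0,0,0],"linear":[-0.025,0.034,0],"grip":0.04},{"delta_rot":[0,0,0],"linear":[-0.025,0.034,0],"grip":0.04},{"delta_rot":[0,0,0],"linear":[-0.025,0.034,0],"grip":0.04},{"delta_rot":[0,0,0],"linear":[-0.025,0.034,0],"grip":0.04},{"delta_rot":[0,0,0],"linear":[-0.025,0.034,0],"grip":0.04},{"delta_rot":[0,0,0],"linear":[-0.025,0.034,0],"grip":0.04},{"delta_rot":[0,0,0],"linear":[-0.025,0.034,0],"grip":0.04},{"delta_rot":[0,0,0],"linear":[-0.025,0.034,0],"grip":0.04}]'

```text
t: 18.65
tool_pos: [0.5273, 0.0266, 0.3013]
tool_rot: [0.357, -3.118, -0.001]
contact_force: [-0.1, -0.4, -2.4]
opening: 0.0472
grip_force: 52.7
```

Call:
jog_arm --steps '[{"delta_rot":[0,0,0],"linear":[-0.017,0.025,0],"grip":0.04},{"delta_rot":[0,0,0],"linear":[-0.018,0.024,0],"grip":0.04},{"delta_rot":[0,0,0],"linear":[0,0,0],"grip":0.04},{"delta_rot":[0,0,0],"linear":[0,0,0.04],"grip":0.04},{"delta_rot":[0,0,0],"linear":[0,0,0.04],"grip":0.04},{"delta_rot":[0,0,0],"linear":[0,0,0.02],"grip":0.04},{"delta_rot":[0,0,0],"linear":[0,0,0],"grip":0.04},{"delta_rot":[0,0,0],"linear":[0,0,0],"grip":0.04},{"delta_rot":[0,0,0],"linear":[0,0,0],"grip":0.04}]'

```text
t: 19.55
tool_pos: [0.5517, 0.0801, 0.2054]
tool_rot: [-0.358, 3.118, -0.001]
contact_force: [0.5, 0.2, -1.5]
opening: 0.0475
grip_force: 52.8
```

Run:
```python
from h import *
o=ctrl.get_obs();print(o['tool_pos'])
plan(U(.005,-.058,.188),13.25)
p,d,W,o=snap('wrist','w5')
```

```text
[0.5517 0.0801 0.2054]
rot [-0.0453  0.1689 -0.1466] rows 0.026842785969872676 then lin(tool) [0.0018 0.0016 0.0174] rows 0.3514195201964621
```

View pics/w5.png

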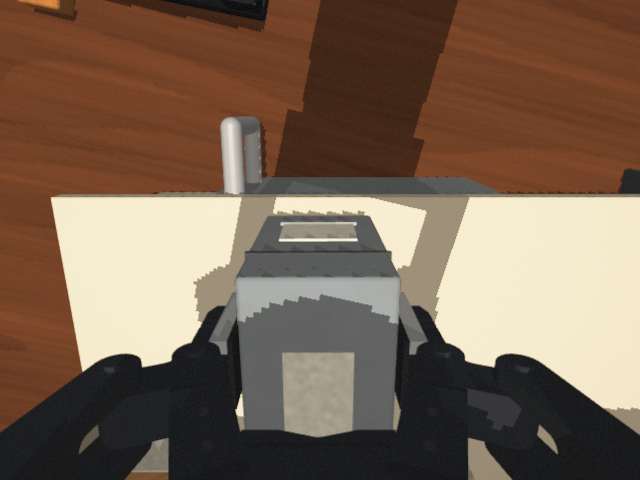

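Call:
jog_arm --steps '[{"delta_rot":[0,0,0],"linear":[0,0,0.02],"grip":0.04},{"delta_rot":[0,0,0],"linear":[-0.02,0,0],"grip":0.04},{"delta_rot":[0,0,0],"linear":[-0.02,0,0],"grip":0.04},{"delta_rot":[0,0,0],"linear":[-0.02,0,0],"grip":0.04},{"delta_rot":[0,0,0],"linear":[-0.01,0,0],"grip":0.04},{"delta_rot":[0,0,0],"linear":[0,0,0.002],"grip":0.04},{"delta_rot":[0,0,0],"linear":[0,0,0],"grip":0.04}]'

```text
t: 20.3
tool_pos: [0.6185, 0.0962, 0.1815]
tool_rot: [0.36, -3.12, 0.0]
contact_force: [0.4, 0.4, -2.9]
opening: 0.0474
grip_force: 52.9
```

Call:
jog_arm --steps '[{"delta_rot":[0,0,0],"linear":[0,0,0.002],"grip":0.04},{"delta_rot":[0,0,0],"linear":[0,0,0],"grip":0.04}]'

```text
t: 20.5
tool_pos: [0.6186, 0.0963, 0.1806]
tool_rot: [-0.36, 3.12, -0.0]
contact_force: [-1.9, 0.5, 3.6]
opening: 0.0473
grip_force: 53.4
```

Contact. Release, withdraw, tilt.

Call:
jog_arm --steps '[{"delta_rot":[0,0,0],"linear":[0,0,0],"grip":0.07},{"delta_rot":[0,0,0],"linear":[0,0,0],"grip":0.07},{"delta_rot":[0,0,0],"linear":[0,0,0],"grip":0.07},{"delta_rot":[0,0,0],"linear":[0,0,0],"grip":0.07},{"delta_rot":[0,0,0],"linear":[0.02,0,0],"grip":0.07},{"delta_rot":[0,0,0],"linear":[0.025,0,0],"grip":0.07},{"delta_rot":[0,0,0],"linear":[0.025,0,0],"grip":0.07},{"delta_rot":[0,0,0],"linear":[0.025,0,0],"grip":0.05},{"delta_rot":[0,0,0],"linear":[0.01,0,0],"grip":0.03},{"delta_rot":[0,0,0],"linear":[0,0,0],"grip":0.03}]'

```text
t: 21.5
tool_pos: [0.5161, 0.0723, 0.1794]
tool_rot: [-0.359, 3.12, -0.0]
contact_force: [0.4, -0.0, 0.1]
opening: 0.0299
grip_force: 0.0
```

Call:
jog_arm --steps '[{"delta_rot":[0,-7.5,0],"linear":[0,0,0],"grip":0.03},{"delta_rot":[0,-7.5,0],"linear":[0,0,0],"grip":0.03},{"delta_rot":[0,-7.5,0],"linear":[0,0,0],"grip":0.03},{"delta_rot":[0,-7.5,0],"linear":[0,0,0],"grip":0.03},{"delta_rot":[0,-7.5,0],"linear":[0,0,0],"grip":0.03},{"delta_rot":[0,-7.5,0],"linear":[0,0,0],"grip":0.03},{"delta_rot":[0,0,0],"linear":[0,0,0],"grip":0.03},{"delta_rot":[0,0,0],"linear":[0,0,0],"grip":0.03}]'

```text
t: 22.3
tool_pos: [0.517, 0.0722, 0.1799]
tool_rot: [-0.27, 2.345, 0.111]
contact_force: [0.2, -0.0, 1.0]
opening: 0.0301
grip_force: 0.0
```

Run:
```python
from h import *
p,d,W,o=snap('wrist');V=inU(W.reshape(-1,3)).reshape(W.shape);print(inU(np.array(o['tool_pos'])))
for v in(300,330,360,390,410):print(v,V[v,285],V[v,318],V[v,350])
s=plan(U(.03,-.059,.168),13.25,45);plan(U(.1,-.059,.168),13.25,45,start=s)
```

```text
[-0.0287 -0.0593  0.1799]
300 [ 0.0495 -0.078   0.1473] [ 0.0478 -0.0589  0.1479] [ 0.0488 -0.0405  0.1476]
330 [ 0.0483 -0.0772  0.1653] [ 0.047  -0.0589  0.1657] [ 0.0482 -0.0412  0.1653]
360 [ 0.0497 -0.0767  0.1813] [ 0.05   -0.0589  0.1813] [ 0.0489 -0.0417  0.1815]
390 [ 0.0493 -0.076   0.1968] [ 0.0485 -0.0589  0.1969] [ 0.0486 -0.0423  0.1969]
410 [ 0.0499 -0.0757  0.2064] [ 0.0474 -0.0589  0.2067] [ 0.0488 -0.0426  0.2065]
rot [-0.1112  0.0369 -0.0453] rows 0.014784114858574974 then lin(tool) [-0.0313  0.0004  0.0504] rows 1.1866267884253592
rot [0. 0. 0.] rows 0.0 then lin(tool) [-0.0495  0.      0.0495] rows 1.399999999999999
```

Call:
jog_arm --steps '[{"delta_rot":[0,0,0],"linear":[-0.016,0,0.025],"grip":0.03},{"delta_rot":[0,0,0],"linear":[-0.016,0,0.025],"grip":0.03},{"delta_rot":[0,0,0],"linear":[-0.007,0,0.007],"grip":0.03},{"delta_rot":[0,0,0],"linear":[-0.007,0,0.007],"grip":0.03},{"delta_rot":[0,0,0],"linear":[-0.007,0,0.007],"grip":0.03},{"delta_rot":[0,0,0],"linear":[-0.007,0,0.007],"grip":0.03},{"delta_rot":[0,0,0],"linear":[-0.007,0,0.007],"grip":0.03},{"delta_rot":[0,0,0],"linear":[-0.007,0,0.007],"grip":0.03},{"delta_rot":[0,0,0],"linear":[0,0,0],"grip":0.03}]'

```text
t: 23.25
tool_pos: [0.633, 0.0995, 0.168]
tool_rot: [-0.271, 2.342, 0.112]
contact_force: [-0.3, -0.1, -0.3]
opening: 0.0301
grip_force: 0.0
```

Call:
jog_arm --steps '[{"delta_rot":[0,0,0],"linear":[-0.003,0,0.003],"grip":0.03},{"delta_rot":[0,0,0],"linear":[-0.003,0,0.003],"grip":0.03},{"delta_rot":[0,0,0],"linear":[-0.003,0,0.003],"grip":0.03},{"delta_rot":[0,0,0],"linear":[0,0,0],"grip":0.03}]'

```text
t: 23.65
tool_pos: [0.6437, 0.1021, 0.1668]
tool_rot: [-0.27, 2.343, 0.112]
contact_force: [0.2, 0.5, 0.4]
opening: 0.0298
grip_force: 0.0
```

Run:
```python
from h import *
p,d,W,o=snap('wrist');V=inU(W.reshape(-1,3)).reshape(W.shape);print(inU(np.array(o['tool_pos'])),o['contact_force'])
for v in(242,255,270,360):print(v,V[v,285],V[v,318],V[v,350])
```

```text
[ 0.1014 -0.0592  0.1668] [0.1736 0.4806 0.4094]
242 [ 0.1077 -0.0728  0.1348] [ 0.1068 -0.0587  0.1353] [ 0.1076 -0.0451  0.1348]
255 [ 0.1062 -0.0724  0.1418] [-0.0496 -0.0584  0.2188] [ 0.1073 -0.0453  0.1412]
270 [ 0.1063 -0.0722  0.1485] [ 0.1067 -0.0587  0.1483] [ 0.1067 -0.0456  0.1483]
360 [ 0.1064 -0.0708  0.1845] [ 0.1076 -0.0587  0.1843] [ 0.1077 -0.0469  0.1842]
```

Call:
jog_arm --steps '[{"delta_rot":[0,0,0],"linear":[0.02,0,-0.02],"grip":0.03},{"delta_rot":[0,0,0],"linear":[0.03,0,-0.03],"grip":0.03},{"delta_rot":[0,0,0],"linear":[0.03,0,-0.03],"grip":0.03},{"delta_rot":[0,0,0],"linear":[0.03,0,-0.03],"grip":0.03},{"delta_rot":[0,0,0],"linear":[-0.03,0,-0.03],"grip":0.03},{"delta_rot":[0,0,0],"linear":[-0.03,0,-0.03],"grip":0.03},{"delta_rot":[0,0,0],"linear":[-0.03,0,-0.03],"grip":0.085},{"delta_rot":[0,0,0],"linear":[-0.03,0,-0.03],"grip":0.085},{"delta_rot":[0,0,0],"linear":[0,0,0],"grip":0.085}]'

```text
t: 24.6
tool_pos: [0.4943, 0.0666, 0.3466]
tool_rot: [-0.27, 2.329, 0.107]
contact_force: [0.2, 0.5, -0.1]
opening: 0.0723
grip_force: 0.0
```

Call:
jog_arm --steps '[{"delta_rot":[0,7.5,0],"linear":[0,0,0],"grip":0.085},{"delta_rot":[0,7.5,0],"linear":[0,0,0],"grip":0.085},{"delta_rot":[0,7.5,0],"linear":[0,0,0],"grip":0.085},{"delta_rot":[0,7.5,0],"linear":[0,0,0],"grip":0.085},{"delta_rot":[0,7.5,0],"linear":[0,0,0],"grip":0.085},{"delta_rot":[0,7.5,0],"linear":[0,0,0],"grip":0.085},{"delta_rot":[0,0,8.4],"linear":[0,0,0],"grip":0.085},{"delta_rot":[0,0,8.4],"linear":[0,0,0],"grip":0.085},{"delta_rot":[0,0,8.4],"linear":[0,0,0],"grip":0.085},{"delta_rot":[0,0,0],"linear":[0,0,0],"grip":0.085}]'

```text
t: 25.6
tool_pos: [0.4926, 0.0669, 0.3357]
tool_rot: [-0.329, -3.124, -0.0]
contact_force: [-0.8, -0.8, 0.8]
opening: 0.0851
grip_force: 0.0
```

Run:
```python
from h import *
tops('top')
plan([.6146,-.2395,.33],-12)
```

```text
top 922 z 0.1091 c [ 639.9361 -245.521 ] size [ 50.6563 101.0819] yaw -11.8
top 962 z 0.1091 c [ 538.3466 -353.8597] size [100.4348  52.1167] yaw 8.7
top 89 z 0.0773 c [ 426.577 -147.135] size [23.3946 23.3281] yaw 17.2
top 1010 z 0.1091 c [ 310.313  -231.4385] size [ 50.5368 101.0021] yaw -58.4
rot [ 0.0022 -0.0318  0.115 ] rows 0.014040722678901744 then lin(tool) [-0.1831 -0.2743  0.0059] rows 6.5964046460551415
```

Call:
jog_arm --steps '[{"delta_rot":[0,0,0],"linear":[-0.023,-0.034,0],"grip":0.085},{"delta_rot":[0,0,0],"linear":[-0.023,-0.034,0],"grip":0.085},{"delta_rot":[0,0,0],"linear":[-0.023,-0.034,0],"grip":0.085},{"delta_rot":[0,0,0],"linear":[-0.023,-0.034,0],"grip":0.085},{"delta_rot":[0,0,0],"linear":[-0.023,-0.034,0],"grip":0.085},{"delta_rot":[0,0,0],"linear":[-0.023,-0.034,0],"grip":0.085},{"delta_rot":[0,0,0],"linear":[-0.023,-0.034,0],"grip":0.085},{"delta_rot":[0,0,0],"linear":[-0.022,-0.036,0],"grip":0.085},{"delta_rot":[0,0,0],"linear":[0,0,0.04],"grip":0.085},{"delta_rot":[0,0,0],"linear":[0,0,0.04],"grip":0.085}]'

```text
t: 26.65
tool_pos: [0.6153, -0.2413, 0.2569]
tool_rot: [0.328, 3.121, -0.002]
contact_force: [0.2, 0.1, -1.1]
opening: 0.085
grip_force: 0.0
```

Call:
jog_arm --steps '[{"delta_rot":[0,0,0],"linear":[0,0,0.04],"grip":0.085},{"delta_rot":[0,0,0],"linear":[0,0,0.04],"grip":0.085},{"delta_rot":[0,0,0],"linear":[0,0,0],"grip":0.085},{"delta_rot":[0,0,0],"linear":[0,0,0],"grip":0.085},{"delta_rot":[0,0,0],"linear":[0,0,0],"grip":0.085}]'

```text
t: 27.15
tool_pos: [0.616, -0.2401, 0.18]
tool_rot: [0.328, 3.12, -0.003]
contact_force: [-0.2, 0.3, 0.1]
opening: 0.0849
grip_force: 0.0
```

Run:
```python
from h import *
tops('wrist')
plan([.6146,-.2395,.07],-12)
```

```text
wrist 19635 z 0.1070 c [ 537.4264 -352.8385] size [99.9977 51.4563] yaw 8.5
wrist 14701 z 0.1070 c [ 639.3742 -244.2741] size [ 50.1205 100.9372] yaw -12.0
rot [-0.0903  0.327  -0.0063] rows 0.039915605911349954 then lin(tool) [0.0017 0.0003 0.1104] rows 2.208610363714284
```

Call:
jog_arm --steps '[{"delta_rot":[0,0,0],"linear":[0,0,0.04],"grip":0.085},{"delta_rot":[0,0,0],"linear":[0,0,0.04],"grip":0.085},{"delta_rot":[0,0,0],"linear":[0,0,0.03],"grip":0.085},{"delta_rot":[0,0,0],"linear":[0,0,0],"grip":0.085},{"delta_rot":[0,0,0],"linear":[0,0,0],"grip":0.04},{"delta_rot":[0,0,0],"linear":[0,0,0],"grip":0.04},{"delta_rot":[0,0,0],"linear":[0,0,0],"grip":0.04},{"delta_rot":[0,0,0],"linear":[0,0,0],"grip":0.04},{"delta_rot":[0,0,0],"linear":[0,0,0],"grip":0.04}]' --newtons 60

```text
t: 28.1
tool_pos: [0.6168, -0.2404, 0.0706]
tool_rot: [0.329, 3.118, -0.003]
contact_force: [-0.3, 1.0, 6.3]
opening: 0.0495
grip_force: 63.0
```

Call:
jog_arm --steps '[{"delta_rot":[0,0,0],"linear":[0,0,-0.02],"grip":0.04},{"delta_rot":[0,0,0],"linear":[0,0,-0.04],"grip":0.04},{"delta_rot":[0,0,0],"linear":[0,0,-0.04],"grip":0.04},{"delta_rot":[0,0,0],"linear":[0,0,-0.04],"grip":0.04},{"delta_rot":[0,0,0],"linear":[0,0,-0.04],"grip":0.04},{"delta_rot":[0,0,0],"linear":[0,0,-0.04],"grip":0.04},{"delta_rot":[0,0,0],"linear":[0,0,-0.04],"grip":0.04},{"delta_rot":[0,0,0],"linear":[0,0,0],"grip":0.04},{"delta_rot":[0,0,0],"linear":[0,0,0],"grip":0.04}]'

```text
t: 29.0
tool_pos: [0.6148, -0.2395, 0.3286]
tool_rot: [0.329, 3.121, -0.002]
contact_force: [0.0, -0.4, -2.0]
opening: 0.0494
grip_force: 62.5
```

Run:
```python
from h import *
p,d,W,o=snap('wrist');V=inU(W.reshape(-1,3)).reshape(W.shape)
for v in (220,235,250,265,280,300):print(v,W[v,318])   # held box rear/top
s=plan(U(-.19,.12,.325),13.25);s=plan(U(-.19,.12,.073),13.25,start=s);plan(U(-.05,.12,.073),13.25,start=s)
print(s[0],o['tool_pos'])
```

```text
220 [ 0.5876 -0.2334  0.2985]
235 [ 0.5884 -0.2335  0.3188]
250 [ 0.588  -0.2334  0.3382]
265 [ 0.5885 -0.2335  0.3516]
280 [ 0.5881 -0.2334  0.3645]
300 [ 0.5945 -0.2348  0.3635]
rot [  0.0116  -0.0243 -25.3029] rows 2.9768161843412053 then lin(tool) [0.1845 0.5047 0.001 ] rows 10.746514008006946
rot [0. 0. 0.] rows 0.0 then lin(tool) [0.    0.    0.252] rows 5.04
rot [0. 0. 0.] rows 0.0 then lin(tool) [-0.14 -0.    0.  ] rows 2.8000000000000003
[0.319  0.2098 0.073 ] [ 0.6148 -0.2395  0.3286]
```

Call:
jog_arm --steps '[{"delta_rot":[0,0,-8.4],"linear":[0,0,-0.01],"grip":0.04},{"delta_rot":[0,0,-8.4],"linear":[0,0,-0.01],"grip":0.04},{"delta_rot":[0,0,-8.4],"linear":[0,0,0],"grip":0.04},{"delta_rot":[0,0,0],"linear":[0.036,0.01,0],"grip":0.04},{"delta_rot":[0,0,0],"linear":[0.036,0.02,0],"grip":0.04},{"delta_rot":[0,0,0],"linear":[0.036,0.03,0],"grip":0.04},{"delta_rot":[0,0,0],"linear":[0.036,0.03,0],"grip":0.04},{"delta_rot":[0,0,0],"linear":[0,0.045,0],"grip":0.04},{"delta_rot":[0,0,0],"linear":[0,0.045,0],"grip":0.04},{"delta_rot":[0,0,0],"linear":[0,0.045,0],"grip":0.04}]'

```text
t: 30.05
tool_pos: [0.4214, -0.0516, 0.3436]
tool_rot: [0.357, -3.118, -0.003]
contact_force: [1.3, 0.2, -0.5]
opening: 0.0492
grip_force: 62.6
```

Call:
jog_arm --steps '[{"delta_rot":[0,0,0],"linear":[0,0.045,0],"grip":0.04},{"delta_rot":[0,0,0],"linear":[0,0.045,0],"grip":0.04},{"delta_rot":[0,0,0],"linear":[0,0.045,0],"grip":0.04},{"delta_rot":[0,0,0],"linear":[0,0.045,0],"grip":0.04},{"delta_rot":[0,0,0],"linear":[0,0.045,0],"grip":0.04},{"delta_rot":[0,0,0],"linear":[0,0.045,0],"grip":0.04},{"delta_rot":[0,0,0],"linear":[0,0.02,0],"grip":0.04},{"delta_rot":[0,0,0],"linear":[0,0,0],"grip":0.04},{"delta_rot":[0,0,0],"linear":[0,0,0],"grip":0.04}]'

```text
t: 30.95
tool_pos: [0.3565, 0.2291, 0.3444]
tool_rot: [0.361, -3.117, 0.003]
contact_force: [0.3, -1.0, -1.2]
opening: 0.049
grip_force: 62.8
```

Run:
```python
from h import *
p,d,W,o=snap('top','top3');V=inU(W.reshape(-1,3)).reshape(W.shape);print(inU(np.array(o['tool_pos'])))
m=(d>0)&(V[...,0]<-.028)&(V[...,0]>-.07)&(V[...,1]<.2)&(V[...,1]>-.22)&(V[...,2]>.09)&(V[...,2]<.13);print('handle',np.median(V[m],0))
p,d,W,o=snap('wrist','w6')
plan(U(-.15,.13,.074),13.25)
```

```text
[-0.149   0.1302  0.3444]
handle [-0.0466 -0.1101  0.111 ]
rot [-0.0418 -0.1057 -0.1823] rows 0.025269853390498385 then lin(tool) [0.0014 0.0006 0.2713] rows 5.425889802336288
```

View pics/w6.png

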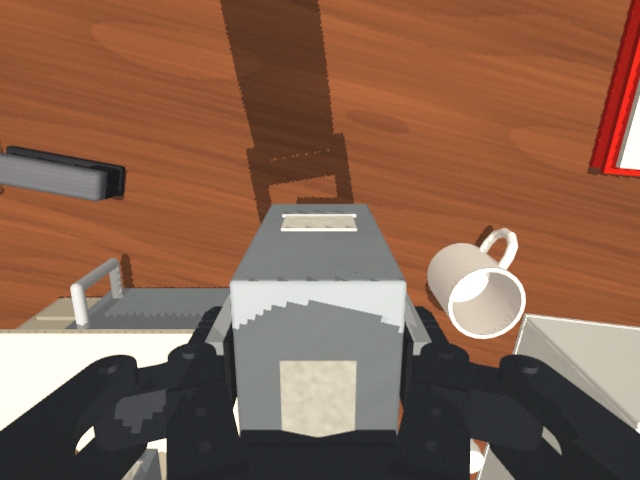

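Call:
jog_arm --steps '[{"delta_rot":[0,0,0],"linear":[0,0,0.045],"grip":0.04},{"delta_rot":[0,0,0],"linear":[0,0,0.045],"grip":0.04},{"delta_rot":[0,0,0],"linear":[0,0,0.045],"grip":0.04},{"delta_rot":[0,0,0],"linear":[0,0,0.045],"grip":0.04},{"delta_rot":[0,0,0],"linear":[0,0,0.045],"grip":0.04},{"delta_rot":[0,0,0],"linear":[0,0,0.04],"grip":0.04},{"delta_rot":[0,0,0],"linear":[0,0,0],"grip":0.04},{"delta_rot":[0,0,0],"linear":[0,0,0],"grip":0.04}]'

```text
t: 31.85
tool_pos: [0.3573, 0.2286, 0.0817]
tool_rot: [0.357, -3.12, 0.001]
contact_force: [0.5, -0.4, -1.3]
opening: 0.0492
grip_force: 62.8
```

Run:
```python
from h import *
p,d,W,o=snap('wrist');V=inU(W.reshape(-1,3)).reshape(W.shape);print(inU(np.array(o['tool_pos'])))
m=(d>0)&(V[...,0]<-.002)&(V[...,0]>-.026)&(V[...,2]<.115)&(V[...,2]>.01)&(V[...,1]>-.1)
P=V[m];print(m.sum());print(np.percentile(P,[0.5,50,99.5],axis=0) if len(P) else '')
y=P[:,1];print(np.histogram(y,bins=np.arange(-.1,.21,.01)))
```

```text
[-0.1484  0.1295  0.0817]
913
[[-0.0167  0.0148  0.0102]
 [-0.0153  0.0265  0.0218]
 [-0.0139  0.0391  0.0304]]
(array([  0,   0,   0,   0,   0,   0,   0,   1,   0,   0,   0, 170, 440,
       302,   0,   0,   0,   0,   0,   0,   0,   0,   0,   0,   0,   0,
         0,   0,   0,   0]), array([-0.1 , -0.09, -0.08, -0.07, -0.06, -0.05, -0.04, -0.03, -0.02,
       -0.01, -0.  ,  0.01,  0.02,  0.03,  0.04,  0.05,  0.06,  0.07,
        0.08,  0.09,  0.1 ,  0.11,  0.12,  0.13,  0.14,  0.15,  0.16,
        0.17,  0.18,  0.19,  0.2 ]))
```

Call:
jog_arm --steps '[{"delta_rot":[0,0,0],"linear":[0,0,0.006],"grip":0.04},{"delta_rot":[0,0,0],"linear":[-0.03,0,0],"grip":0.04},{"delta_rot":[0,0,0],"linear":[-0.03,0,0],"grip":0.04},{"delta_rot":[0,0,0],"linear":[-0.02,0,0],"grip":0.04},{"delta_rot":[0,0,0],"linear":[-0.02,0,0],"grip":0.04},{"delta_rot":[0,0,0],"linear":[-0.003,0,0],"grip":0.04},{"delta_rot":[0,0,0],"linear":[0,0,0],"grip":0.04},{"delta_rot":[0,0,0],"linear":[0,0,0.002],"grip":0.04},{"delta_rot":[0,0,0],"linear":[0,0,0],"grip":0.04}]'

```text
t: 32.8
tool_pos: [0.4564, 0.2527, 0.0733]
tool_rot: [0.36, -3.12, 0.0]
contact_force: [-1.3, -0.1, -1.4]
opening: 0.0492
grip_force: 62.9
```

Call:
jog_arm --steps '[{"delta_rot":[0,0,0],"linear":[0,0,0.002],"grip":0.04},{"delta_rot":[0,0,0],"linear":[0,0,0],"grip":0.04}]'

```text
t: 33.0
tool_pos: [0.4568, 0.2527, 0.0711]
tool_rot: [0.36, -3.12, 0.0]
contact_force: [0.0, -0.4, -1.0]
opening: 0.0493
grip_force: 62.9
```

Call:
jog_arm --steps '[{"delta_rot":[0,0,0],"linear":[0,0,0.001],"grip":0.04},{"delta_rot":[0,0,0],"linear":[0,0,0],"grip":0.07},{"delta_rot":[0,0,0],"linear":[0,0,0],"grip":0.07},{"delta_rot":[0,0,0],"linear":[0,0,0],"grip":0.07},{"delta_rot":[0,0,0],"linear":[0.02,0,0],"grip":0.07},{"delta_rot":[0,0,0],"linear":[0.025,0,0],"grip":0.07},{"delta_rot":[0,0,0],"linear":[0.02,0,0],"grip":0.05},{"delta_rot":[0,0,0],"linear":[0,0,0],"grip":0.03},{"delta_rot":[0,0,0],"linear":[0,0,0],"grip":0.03}]'

```text
t: 33.9
tool_pos: [0.3946, 0.2382, 0.0707]
tool_rot: [-0.36, 3.12, 0.0]
contact_force: [0.3, 0.1, -0.7]
opening: 0.0301
grip_force: 0.0
```

Call:
jog_arm --steps '[{"delta_rot":[0,-7,0],"linear":[0,0,0],"grip":0.03},{"delta_rot":[0,-7,0],"linear":[0,0,0],"grip":0.03},{"delta_rot":[0,-7,0],"linear":[0,0,0],"grip":0.03},{"delta_rot":[0,-7,0],"linear":[0,0,0],"grip":0.03},{"delta_rot":[0,-7,0],"linear":[0,0,0],"grip":0.03},{"delta_rot":[0,-5,0],"linear":[0,0,0],"grip":0.03},{"delta_rot":[0,0,0],"linear":[0,0,0],"grip":0.03},{"delta_rot":[0,0,0],"linear":[0,0,0],"grip":0.03}]'

```text
t: 34.7
tool_pos: [0.3948, 0.2384, 0.0713]
tool_rot: [-0.28, 2.43, 0.102]
contact_force: [-0.0, -0.2, 0.4]
opening: 0.0298
grip_force: 0.0
```

Run:
```python
from h import *
p,d,W,o=snap('wrist','w7');V=inU(W.reshape(-1,3)).reshape(W.shape);print(inU(np.array(o['tool_pos'])),o['q'])
R=Ro.from_rotvec(o['tool_rot']).as_matrix();print(np.degrees(np.arccos(-R[2,2])))
for v in(280,310,340,370,400,420):print(v,V[v,285],V[v,318],V[v,350])
```

```text
[-0.1096  0.1305  0.0713] [ 0.4779 -0.6491  2.5573 -0.2963  0.5709 -1.1274]
39.98332717878127
280 [-0.0731  0.1147  0.0395] [-0.0735  0.131   0.0397] [-0.0731  0.1467  0.0396]
310 [-0.0721  0.1154  0.055 ] [-0.073   0.131   0.0554] [-0.0722  0.1461  0.055 ]
340 [-0.0725  0.116   0.0698] [-0.073  0.131  0.07 ] [-0.072   0.1455  0.0696]
370 [-0.0741  0.1168  0.0837] [-0.073   0.131   0.0834] [-0.0731  0.1448  0.0834]
400 [-0.0733  0.1173  0.0959] [-0.0725  0.131   0.0957] [-0.0739  0.1443  0.096 ]
420 [-0.0719  0.1175  0.1033] [-0.0734  0.131   0.1036] [-0.0729  0.144   0.1035]
```

Call:
jog_arm --steps '[{"delta_rot":[0,0,0],"linear":[-0.0153,0,0.0129],"grip":0.03},{"delta_rot":[0,0,0],"linear":[0.0107,0,0.0128],"grip":0.03},{"delta_rot":[0,0,0],"linear":[0.0107,0,0.0128],"grip":0.03},{"delta_rot":[0,0,0],"linear":[0.0107,0,0.0128],"grip":0.03},{"delta_rot":[0,0,0],"linear":[0,0,0],"grip":0.03},{"delta_rot":[0,0,0],"linear":[0,0,0],"grip":0.03}]'

```text
t: 35.35
tool_pos: [0.4148, 0.2429, 0.0211]
tool_rot: [-0.279, 2.43, 0.102]
contact_force: [0.6, 0.3, 0.1]
opening: 0.0295
grip_force: 0.0
```

Run:
```python
from h import *
o=ctrl.get_obs();print(inU(np.array(o['tool_pos'])),o['q']);R=Ro.from_rotvec(o['tool_rot']).as_matrix();print(np.degrees(np.arccos(-R[2,2])))
plan(U(-.0,.13,.02),13.25,40)
```

```text
[-0.0891  0.1303  0.0211] [ 0.4613 -0.4129  2.5187 -0.4103  0.3802 -1.0075]
39.98693968304205
rot [-0.0875 -0.0131 -0.1016] rows 0.01585245529877783 then lin(tool) [-0.0675 -0.0003  0.0581] rows 1.7821688357102106
```

Push 0.075 forward in steps, then more.

Call:
jog_arm --steps '[{"delta_rot":[0,0,0],"linear":[-0.0077,0,0.0064],"grip":0.03},{"delta_rot":[0,0,0],"linear":[-0.0077,0,0.0064],"grip":0.03},{"delta_rot":[0,0,0],"linear":[-0.0077,0,0.0064],"grip":0.03},{"delta_rot":[0,0,0],"linear":[-0.0077,0,0.0064],"grip":0.03},{"delta_rot":[0,0,0],"linear":[-0.0077,0,0.0064],"grip":0.03},{"delta_rot":[0,0,0],"linear":[-0.0077,0,0.0064],"grip":0.03},{"delta_rot":[0,0,0],"linear":[-0.0077,0,0.0064],"grip":0.03},{"delta_rot":[0,0,0],"linear":[0,0,0],"grip":0.03}]'

```text
t: 36.15
tool_pos: [0.4841, 0.2592, 0.0224]
tool_rot: [-0.279, 2.428, 0.103]
contact_force: [0.1, 1.0, 0.0]
opening: 0.0298
grip_force: 0.0
```

Run:
```python
from h import *
p,d,W,o=snap('wrist','w8');V=inU(W.reshape(-1,3)).reshape(W.shape);print(inU(np.array(o['tool_pos'])),o['contact_force'],o['q'])
for v in(280,310,340,370,400):print(v,V[v,285],V[v,318],V[v,350])
```

```text
[-0.018   0.1303  0.0224] [0.1019 0.97   0.0409] [ 0.4178 -0.1922  2.3567 -0.4074  0.3089 -1.0355]
280 [-0.0114  0.1173  0.0065] [-0.012   0.1308  0.0069] [-0.0107  0.144   0.0062]
310 [-0.0113  0.1178  0.0197] [-0.0121  0.1308  0.0201] [-0.0115  0.1434  0.0199]
340 [-0.0104  0.1183  0.0316] [-0.0117  0.1308  0.0321] [-0.0117  0.1428  0.0321]
370 [-0.0117  0.1189  0.0432] [-0.0104  0.1308  0.0429] [-0.0131  0.1423  0.0436]
400 [-0.0121  0.1194  0.0537] [-0.0111  0.1308  0.0535] [-0.0118  0.1419  0.0536]
```

View pics/w8.png

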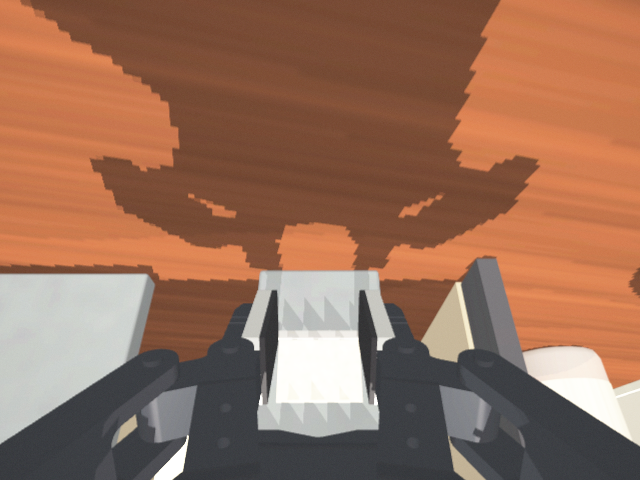

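Call:
jog_arm --steps '[{"delta_rot":[0,0,0],"linear":[0.013,0,-0.02],"grip":0.03},{"delta_rot":[0,-6,0],"linear":[0,0,0],"grip":0.03},{"delta_rot":[0,-6,0],"linear":[0,0,0],"grip":0.03},{"delta_rot":[0,0,0],"linear":[0,0,0],"grip":0.03},{"delta_rot":[0,0,0],"linear":[0,0,0],"grip":0.03}]'

```text
t: 36.7
tool_pos: [0.4619, 0.2476, 0.0311]
tool_rot: [-0.256, 2.307, 0.099]
contact_force: [-0.4, 0.4, 0.6]
opening: 0.0301
grip_force: 0.0
```

Run:
```python
from h import *
o=ctrl.get_obs();print(inU(np.array(o['tool_pos'])),o['q'])
s=plan(U(-.025,.13,.028),13.25,52);plan(U(.007,.13,.028),13.25,52,start=s)
```

```text
[-0.0422  0.1241  0.0311] [ 0.44   -0.2956  2.4693 -0.8234  0.231  -0.6146]
rot [-0.944  -4.8613 -0.1183] rows 0.5827675181423366 then lin(tool) [-0.0081  0.0059  0.0155] rows 0.369285508215058
rot [0. 0. 0.] rows 0.0 then lin(tool) [-0.0197 -0.      0.0252] rows 0.6399999999999992
```

Call:
jog_arm --steps '[{"delta_rot":[0,0,0],"linear":[0,0,0],"grip":0.03},{"delta_rot":[0,0,0],"linear":[0,0,0],"grip":0.03}]'

```text
t: 36.9
tool_pos: [0.4629, 0.2479, 0.032]
tool_rot: [-0.256, 2.305, 0.1]
contact_force: [1.0, -0.9, -0.8]
opening: 0.0298
grip_force: 0.0
```

Run:
```python
from h import *
o=ctrl.get_obs();print(inU(np.array(o['tool_pos'])),o['q']);R=Ro.from_rotvec(o['tool_rot']).as_matrix();print(np.degrees(np.arccos(-R[2,2])))
s=plan(U(-.025,.13,.028),13.25,47);plan(U(.007,.13,.028),13.25,47,start=s)
```

```text
[-0.0411  0.1241  0.032 ] [ 0.4397 -0.2949  2.4676 -0.8263  0.2305 -0.6116]
47.245144392908664
rot [-0.9426  0.2395 -0.1878] rows 0.1165368523921449 then lin(tool) [-0.0081  0.0059  0.0146] rows 0.353051299322435
rot [0. 0. 0.] rows 0.0 then lin(tool) [-0.0218 -0.      0.0234] rows 0.6399999999999991
```

Call:
jog_arm --steps '[{"delta_rot":[-0.9,0,0],"linear":[0,0.006,0],"grip":0.03},{"delta_rot":[0,0,0],"linear":[-0.004,0,0.007],"grip":0.03},{"delta_rot":[0,0,0],"linear":[-0.004,0,0.007],"grip":0.03},{"delta_rot":[0,0,0],"linear":[-0.0055,0,0.0058],"grip":0.03},{"delta_rot":[0,0,0],"linear":[-0.0055,0,0.0058],"grip":0.03},{"delta_rot":[0,0,0],"linear":[-0.0055,0,0.0058],"grip":0.03},{"delta_rot":[0,0,0],"linear":[-0.0055,0,0.0058],"grip":0.03},{"delta_rot":[0,0,0],"linear":[0,0,0],"grip":0.03}]'

```text
t: 37.7
tool_pos: [0.5086, 0.2646, 0.0286]
tool_rot: [-0.264, 2.305, 0.118]
contact_force: [-0.7, -0.2, 0.6]
opening: 0.0298
grip_force: 0.0
```

Run:
```python
from h import *
p,d,W,o=snap('wrist');V=inU(W.reshape(-1,3)).reshape(W.shape);print(inU(np.array(o['tool_pos'])),o['contact_force'],o['q'])
for v in(270,280,310,340,370,400):print(v,V[v,285],V[v,318],V[v,350])
```

```text
[0.0072 0.1299 0.0286] [-0.7028 -0.1684  0.6009] [ 0.4166 -0.1431  2.3556 -0.8836  0.1769 -0.5653]
270 [0.0133 0.117  0.0104] [0.0116 0.1305 0.0111] [0.0121 0.1435 0.0109]
280 [0.0117 0.1173 0.0153] [0.0129 0.1305 0.0149] [0.0121 0.1433 0.0152]
310 [0.0135 0.1176 0.0271] [0.0141 0.1305 0.027 ] [0.0112 0.1428 0.0278]
340 [0.0121 0.1181 0.0391] [0.0113 0.1305 0.0393] [0.0117 0.1425 0.0392]
370 [0.0118 0.1185 0.05  ] [0.0126 0.1305 0.0499] [0.0116 0.1421 0.0501]
400 [0.0131 0.1187 0.0601] [0.0122 0.1305 0.0602] [0.0123 0.1418 0.0602]
```

Call:
jog_arm --steps '[{"delta_rot":[0,0,0],"linear":[0.0068,0,-0.0073],"grip":0.03},{"delta_rot":[0,0,0],"linear":[0.0068,0,-0.0073],"grip":0.03},{"delta_rot":[0,0,0],"linear":[0.0068,0,-0.0073],"grip":0.03},{"delta_rot":[0,0,0],"linear":[0.0068,0,-0.0073],"grip":0.03},{"delta_rot":[0,0,0],"linear":[0.0068,0,-0.0073],"grip":0.03},{"delta_rot":[0,0,0],"linear":[0.0068,0,-0.0073],"grip":0.03},{"delta_rot":[0,4,0],"linear":[0.0068,0,-0.0073],"grip":0.03},{"delta_rot":[0,4,0],"linear":[0.0068,0,-0.0073],"grip":0.03},{"delta_rot":[0,5,0],"linear":[0,0,0],"grip":0.03},{"delta_rot":[0,5,0],"linear":[0,0,0],"grip":0.03}]'

```text
t: 38.75
tool_pos: [0.4312, 0.2458, 0.0284]
tool_rot: [-0.296, 2.602, 0.079]
contact_force: [0.3, 1.1, -0.0]
opening: 0.0302
grip_force: 0.0
```

Run:
```python
from h import *
o=ctrl.get_obs();print(inU(np.array(o['tool_pos'])),o['q']);R=Ro.from_rotvec(o['tool_rot']).as_matrix();print(np.degrees(np.arccos(-R[2,2])))
s=plan(np.array(o['tool_pos']),13.25,0)
```

```text
[-0.0725  0.1294  0.0284] [ 0.424  -0.3249  2.3865 -0.1833  0.5708 -1.2449]
30.098719730431586
rot [-0.0806 30.0986 -0.2499] rows 3.5411507599471395 then lin(tool) [0. 0. 0.] rows 0.0
```

Call:
jog_arm --steps '[{"delta_rot":[0,0,0],"linear":[0.026,0,-0.015],"grip":0},{"delta_rot":[0,7.5,0],"linear":[0,0,0],"grip":0},{"delta_rot":[0,7.5,0],"linear":[0,0,0],"grip":0},{"delta_rot":[0,7.5,0],"linear":[0,0,0],"grip":0},{"delta_rot":[0,7.5,0],"linear":[0,0,0],"grip":0},{"delta_rot":[0,0,0],"linear":[0,0,-0.04],"grip":0},{"delta_rot":[0,0,0],"linear":[0,0,-0.04],"grip":0},{"delta_rot":[0,0,0],"linear":[0,0,-0.04],"grip":0},{"delta_rot":[0,0,0],"linear":[0,0,-0.04],"grip":0},{"delta_rot":[0,0,0],"linear":[0,0,0],"grip":0}]'

```text
t: 39.75
tool_pos: [0.4053, 0.2405, 0.1954]
tool_rot: [-0.353, 3.105, 0.005]
contact_force: [0.8, 0.4, 0.3]
opening: 0.0001
grip_force: 0.0
```

Run:
```python
from h import *
o=ctrl.get_obs();print(inU(np.array(o['tool_pos'])))
s=plan(U(-.062,-.15,.2),13.25);plan(U(-.062,-.15,.075),13.25,start=s)
```

```text
[-0.0989  0.1301  0.1954]
rot [ 0.0606  0.9922 -0.2942] rows 0.12196362455752982 then lin(tool) [-0.0369 -0.2801 -0.0046] rows 5.6519612227898595
rot [0. 0. 0.] rows 0.0 then lin(tool) [0.    0.    0.125] rows 2.5
```

Call:
jog_arm --steps '[{"delta_rot":[0,1,0],"linear":[0,0,0],"grip":0},{"delta_rot":[0,0,0],"linear":[-0.0052,-0.04,0],"grip":0},{"delta_rot":[0,0,0],"linear":[-0.0052,-0.04,0],"grip":0},{"delta_rot":[0,0,0],"linear":[-0.0052,-0.04,0],"grip":0},{"delta_rot":[0,0,0],"linear":[-0.0052,-0.04,0],"grip":0},{"delta_rot":[0,0,0],"linear":[-0.0052,-0.04,0],"grip":0},{"delta_rot":[0,0,0],"linear":[-0.0052,-0.04,0],"grip":0},{"delta_rot":[0,0,0],"linear":[-0.0052,-0.04,0],"grip":0},{"delta_rot":[0,0,0],"linear":[0,0,0],"grip":0},{"delta_rot":[0,0,0],"linear":[0,0,0],"grip":0}]'

```text
t: 40.75
tool_pos: [0.4994, -0.0259, 0.186]
tool_rot: [0.349, -3.106, 0.001]
contact_force: [-0.1, -0.2, -0.9]
opening: -0.0002
grip_force: 0.0
```

Run:
```python
from h import *
p,d,W,o=snap('wrist','w9');V=inU(W.reshape(-1,3)).reshape(W.shape);print(inU(np.array(o['tool_pos'])))
m=(d>0)&(V[...,0]<-.03)&(V[...,0]>-.08)&(V[...,2]<.13)&(V[...,2]>.05)&(V[...,1]>-.2)&(V[...,1]<0)
print(m.sum(),np.percentile(V[m],[2,50,98],axis=0))
```

```text
[-0.0684 -0.1508  0.186 ]
1702 [[-0.0636 -0.1143  0.055 ]
 [-0.0549 -0.1098  0.1098]
 [-0.031  -0.1033  0.1128]]
```

View pics/w9.png

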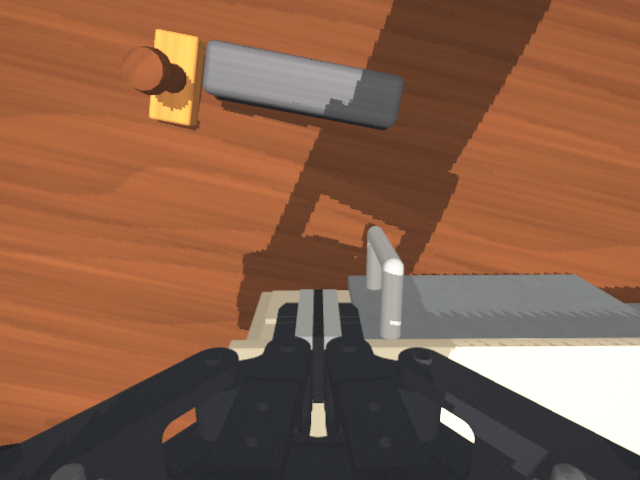

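Call:
jog_arm --steps '[{"delta_rot":[0,0,0],"linear":[-0.006,0,0.04],"grip":0},{"delta_rot":[0,0,0],"linear":[0,0,0.04],"grip":0},{"delta_rot":[0,0,0],"linear":[0,0,0.025],"grip":0},{"delta_rot":[0,0,0],"linear":[0,0,0],"grip":0},{"delta_rot":[0,0,0],"linear":[0,0.01,0],"grip":0},{"delta_rot":[0,0,0],"linear":[0,0.01,0],"grip":0},{"delta_rot":[0,0,0],"linear":[0,0.01,0],"grip":0},{"delta_rot":[0,0,0],"linear":[0,0.01,0],"grip":0},{"delta_rot":[0,0,0],"linear":[0,0.01,0],"grip":0},{"delta_rot":[0,0,0],"linear":[0,0,0],"grip":0}]'

```text
t: 41.8
tool_pos: [0.4939, 0.0253, 0.0835]
tool_rot: [0.354, -3.11, 0.003]
contact_force: [0.2, 0.6, -0.6]
opening: -0.0
grip_force: 0.0
```

Call:
jog_arm --steps '[{"delta_rot":[0,0,0],"linear":[0,0.01,0],"grip":0},{"delta_rot":[0,0,0],"linear":[0,0.01,0],"grip":0},{"delta_rot":[0,0,0],"linear":[0,0.01,0],"grip":0},{"delta_rot":[0,0,0],"linear":[0,0.01,0],"grip":0},{"delta_rot":[0,0,0],"linear":[0,0.01,0],"grip":0},{"delta_rot":[0,0,0],"linear":[0,0,0],"grip":0}]'

```text
t: 42.4
tool_pos: [0.4822, 0.0741, 0.0826]
tool_rot: [0.354, -3.108, 0.002]
contact_force: [-0.7, 0.3, 0.1]
opening: 0.0002
grip_force: 0.0
```

Run:
```python
from h import *
o=ctrl.get_obs();print(inU(np.array(o['tool_pos'])),o['contact_force'])
p,d,W,o=snap('wrist','w10');V=inU(W.reshape(-1,3)).reshape(W.shape)
m=(d>0)&(V[...,0]<-.03)&(V[...,0]>-.08)&(V[...,2]<.118)&(V[...,2]>.05)&(V[...,1]>-.2)&(V[...,1]<.15)&(np.arange(480)[:,None]<300)
print(m.sum(),np.percentile(V[m],[2,50,98],axis=0))
m=(d>0)&(V[...,0]<-.010)&(V[...,0]>-.022)&(V[...,2]<.115)&(V[...,2]>.02)
print(m.sum(),np.percentile(V[m],[.5,50,99.5],axis=0))
```

```text
[-0.0622 -0.0495  0.0826] [-0.6511  0.2788  0.1404]
964 [[-0.0737 -0.0551  0.0508]
 [-0.0634 -0.0328  0.0705]
 [-0.0591 -0.0235  0.0968]]
13827 [[-0.0162 -0.002   0.0203]
 [-0.0152  0.0645  0.053 ]
 [-0.0141  0.1202  0.0989]]
```

Call:
jog_arm --steps '[{"delta_rot":[0,0,0],"linear":[0,0.01,0],"grip":0},{"delta_rot":[0,0,0],"linear":[0,0.01,0],"grip":0},{"delta_rot":[0,0,0],"linear":[0,0.01,0],"grip":0},{"delta_rot":[0,0,0],"linear":[0,0,0],"grip":0}]'

```text
t: 42.85
tool_pos: [0.4757, 0.1032, 0.0828]
tool_rot: [0.354, -3.109, 0.003]
contact_force: [0.4, -0.4, 0.3]
opening: -0.0
grip_force: 0.0
```

Run:
```python
from h import *
o=ctrl.get_obs();print(inU(np.array(o['tool_pos'])),o['contact_force'])
p,d,W,o=snap('wrist','w11');V=inU(W.reshape(-1,3)).reshape(W.shape)
m=(d>0)&(V[...,0]<-.010)&(V[...,0]>-.022)&(V[...,2]<.115)&(V[...,2]>.02)
print(m.sum(),np.percentile(V[m],[.5,50,99.5],axis=0))
```

```text
[-0.0618 -0.0196  0.0828] [ 0.383  -0.4396  0.3437]
13983 [[-0.0161  0.0275  0.0203]
 [-0.0151  0.0941  0.0532]
 [-0.0141  0.15    0.0995]]
```

View pics/w11.png

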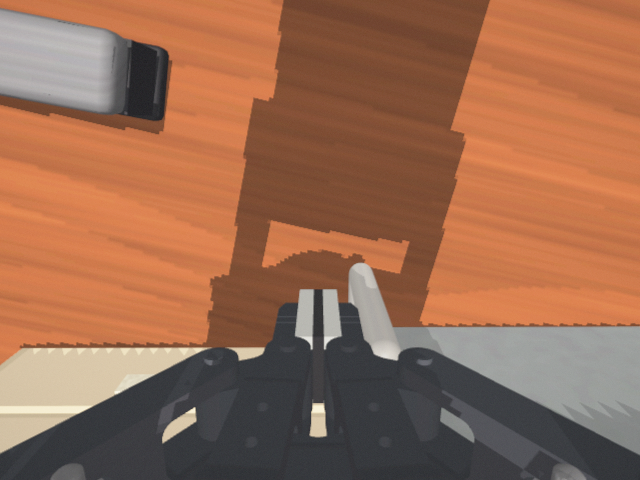

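Call:
jog_arm --steps '[{"delta_rot":[0,0,0],"linear":[0,0.004,0],"grip":0},{"delta_rot":[0,0,0],"linear":[0,0.004,0],"grip":0},{"delta_rot":[0,0,0],"linear":[0,0.004,0],"grip":0},{"delta_rot":[0,0,0],"linear":[0,0,0],"grip":0}]'

```text
t: 43.3
tool_pos: [0.4734, 0.1141, 0.083]
tool_rot: [0.352, -3.109, 0.003]
contact_force: [-0.1, 0.5, -0.1]
opening: -0.0001
grip_force: 0.0
```

Call:
jog_arm --steps '[{"delta_rot":[0,0,0],"linear":[0,0.002,0],"grip":0},{"delta_rot":[0,0,0],"linear":[0,0.002,0],"grip":0},{"delta_rot":[0,0,0],"linear":[0,0,0],"grip":0}]'

```text
t: 43.6
tool_pos: [0.4726, 0.1176, 0.0829]
tool_rot: [0.352, -3.109, 0.004]
contact_force: [0.9, -0.8, 1.3]
opening: 0.0
grip_force: 0.2
```

Call:
jog_arm --steps '[{"delta_rot":[0,0,0],"linear":[0,0.002,0],"grip":0},{"delta_rot":[0,0,0],"linear":[0,0,0],"grip":0}]'

```text
t: 43.8
tool_pos: [0.4722, 0.1195, 0.0829]
tool_rot: [0.352, -3.109, 0.004]
contact_force: [-0.0, 0.5, 0.3]
opening: -0.0003
grip_force: 0.3
```

Call:
jog_arm --steps '[{"delta_rot":[0,0,0],"linear":[0,0.002,0],"grip":0},{"delta_rot":[0,0,0],"linear":[0,0,0],"grip":0}]'

```text
t: 44.0
tool_pos: [0.4717, 0.1215, 0.0829]
tool_rot: [0.352, -3.109, 0.004]
contact_force: [-0.2, -1.2, -0.0]
opening: 0.0002
grip_force: 0.3
```

Call:
jog_arm --steps '[{"delta_rot":[0,0,0],"linear":[0,0.002,0],"grip":0},{"delta_rot":[0,0,0],"linear":[0,0,0],"grip":0}]'

```text
t: 44.2
tool_pos: [0.4712, 0.1235, 0.0829]
tool_rot: [0.352, -3.109, 0.004]
contact_force: [-0.1, -2.1, -0.7]
opening: 0.0001
grip_force: 0.3
```

Call:
jog_arm --steps '[{"delta_rot":[0,0,0],"linear":[0,0.002,0],"grip":0},{"delta_rot":[0,0,0],"linear":[0,0,0],"grip":0}]'

```text
t: 44.4
tool_pos: [0.4711, 0.124, 0.083]
tool_rot: [0.352, -3.11, 0.01]
contact_force: [1.2, -6.1, 0.6]
opening: 0.0
grip_force: 3.3
```

Call:
jog_arm --steps '[{"delta_rot":[0,0,0],"linear":[0,0.001,0],"grip":0},{"delta_rot":[0,0,0],"linear":[0,0,0],"grip":0}]'

```text
t: 44.6
tool_pos: [0.4711, 0.1241, 0.083]
tool_rot: [0.352, -3.11, 0.013]
contact_force: [1.2, -9.4, -0.3]
opening: -0.0002
grip_force: 4.9
```

Call:
jog_arm --steps '[{"delta_rot":[0,0,0],"linear":[0,0.001,0],"grip":0},{"delta_rot":[0,0,0],"linear":[0,0,0],"grip":0}]'

```text
t: 44.8
tool_pos: [0.4711, 0.1241, 0.0831]
tool_rot: [0.352, -3.11, 0.016]
contact_force: [1.3, -13.5, -0.4]
opening: -0.0005
grip_force: 6.7
```

Run:
```python
from h import *
o=ctrl.get_obs();print(inU(np.array(o['tool_pos'])),o['contact_force'])
p,d,W,o=snap('top','top4');V=inU(W.reshape(-1,3)).reshape(W.shape)
p,d,W,o=snap('scene','s4')
```

```text
[-0.0615  0.0018  0.0831] [  1.2719 -13.4549  -0.4286]
```

Call:
jog_arm --steps '[{"delta_rot":[0,0,0],"linear":[0,-0.01,0],"grip":0},{"delta_rot":[0,0,0],"linear":[0,-0.02,0],"grip":0},{"delta_rot":[0,0,0],"linear":[0.04,0,0],"grip":0},{"delta_rot":[0,0,0],"linear":[0.03,0,-0.03],"grip":0},{"delta_rot":[0,0,0],"linear":[0,0,-0.045],"grip":0},{"delta_rot":[0,0,0],"linear":[0,0,-0.045],"grip":0},{"delta_rot":[0,0,0],"linear":[0,0,-0.045],"grip":0},{"delta_rot":[0,0,0],"linear":[0,0,-0.045],"grip":0},{"delta_rot":[0,0,0],"linear":[0,0,0],"grip":0},{"delta_rot":[0,0,0],"linear":[0,0,0],"grip":0}]'

```text
t: 45.9
tool_pos: [0.4119, 0.0834, 0.2951]
tool_rot: [0.352, -3.112, 0.003]
contact_force: [0.6, 0.8, 0.7]
opening: 0.0002
grip_force: 0.0
```

Run:
```python
from h import *
a=snap('top')[0];b=snap('wrist','w12');V=inU(b[2].reshape(-1,3)).reshape(b[2].shape);d=b[1]
m=(d>0)&(V[...,0]<-.035)&(V[...,0]>-.07)&(V[...,2]<.12)&(V[...,2]>.09)&(np.abs(V[...,1])<.2)
print('handle',m.sum(),np.median(V[m],0) if m.sum() else '')
s=snap('scene')[0]
cv2.imwrite('pics/end.png',np.hstack([a[80:380,60:460],s[180:480,160:560]])[:,:,::-1])
tops('top')
```

```text
handle 539 [-0.0525  0.0202  0.1103]
top 961 z 0.1091 c [ 538.2949 -354.0128] size [100.3181  51.4275] yaw 8.3
top 83 z 0.0784 c [ 426.0644 -147.6177] size [21.1572 23.1951] yaw -45.2
top 1015 z 0.1091 c [ 310.4268 -231.529 ] size [ 50.3162 100.2581] yaw -58.1
```

View pics/end.png

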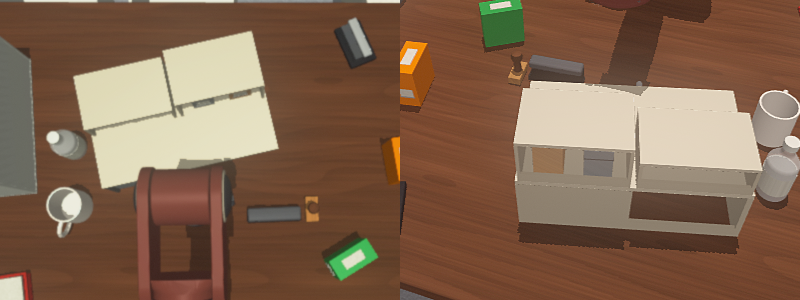

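```bash
python3 -c "
from station import ctrl
print(ctrl.finish_job())"
```

```text
the job is handed in; nothing more can be done
None
```

The three boxes present are put away and the job is handed in: mid1 and mid2 in the mid hutch (right half), tall2 in the tall bay, all behind their fronts by the wrist depth camera, with the door pushed shut until it stopped against the frame and nothing else on the desk visibly moved.

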